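# Screw the drain elbow into its clamped socket

### The job

Pick up the hose-barb elbow, lower it into the clamped drain socket with its pins in the two slots until it rests on the gasket, and screw it in clockwise, without forcing, until you feel the thread bite. From that first bite turn it on by 30 degrees (one hour on a clock face), so that the gasket seals but is not crushed, then let go and leave everything else where it is.

Things in the scene. Friction and masses are not known exactly. Their poses are not given: they have to be found in the camera images.
- elbow: steel hose-barb elbow, 0.22 kg, standing on its threaded end. Origin: centre of its foot; z up along the thread axis; x the way the barb points. Round nipple 27.6 mm across, z 0 to 24 mm, foot tapered to 23 mm; flange 42 mm across, z 24 to 29; block above it z 29 to 71; barb 15 mm thick (rings 19 mm) leaves the block along +x at z = 52 mm, its end 54 mm from the axis
- elbow_block (a point): middle of the elbow's block (z = 52 mm, on the thread axis): 30 mm along x, 26 mm along y, 42 mm tall; grip it from above across its two flats that face +y and -y
- elbow_pins (a point): middle of the elbow's two round cross pins, 6 mm thick, on the axis 6 mm above the foot; they stick out along +x and -x to 19.5 mm from the axis
- socket: steel drain socket held in a grey clamp fixed to the counter. Origin on the socket's axis at counter height; z up. Socket 57 mm across, top at z = 55 mm, bore for the nipple 30 mm. Clamp 110 mm (x) by about 205 mm (y; screw and T-handle on the +y side), nothing of it above 42 mm
- socket_mouth (a point): centre of the socket's top (axes as the socket's). Two pin slots 10.4 mm wide, seen as notches right through the rim, lie along its +x and -x, open at the top: the elbow goes in with its x along the socket's +x or -x, within about 4 degrees
- socket_thread (a point): on the axis, 3 mm below the top: where the thread begins. Right-hand, tightens clockwise from above: from 17 degrees past each slot's middle its underside sinks 0.1 mm per degree, to a solid stop at 138 degrees. The elbow turns freely till its pins meet it (the bite, 20 to 85 degrees from the slot): turning moment and downward pull step up. Then it draws the elbow down; friction holds it when let go
- socket_floor (a point): on the axis 18 mm below the top, near the rubber gasket at the bottom of the bore. The foot of the dropped-in elbow rests on the gasket, whose top lies 12.4 to 17.9 mm below the socket's top (unlike from gasket to gasket). Pressed, it pushes back with 7 N at first and 3 N more per mm; 30 degrees past the bite press it about 2.7 mm
- tail: bystander: straight steel hose tail, 81 mm tall, upright barb 15 mm thick, no cross pins; leave it. Origin under its centre
- plug: bystander: short steel blanking plug, 43 mm tall, square 20 mm head, no cross pins; leave it. Origin under its centre
- tamper: bystander: coffee tamper, 58 mm across, 95 mm tall. Origin under its centre
- pitcher: bystander: aluminium milk pitcher, 84 mm across, 105 mm tall, handle. Origin under its centre
- spanner: bystander: 190 mm open spanner lying flat. Origin near its middle
- brush: bystander: 180 mm cleaning brush lying flat. Origin near its middle
- cup: bystander: white cup 72 mm across, 60 mm tall. Origin under its centre
Not all that is in view belongs to the job. What is shaped like the elbow but green is not meant.

How it is judged:
On the way:
1. the elbow stands in the socket with its pins in the slots, below the lip, not yet screwed down (horizontal distance between elbow and socket_mouth below 0.004 m and angle between elbow's own z axis and vertical below 0.1 rad and z of elbow in the frame of socket between 0.0355 and 0.0435 m), for 0.1 s.
At the end, for the whole second after the job is handed in: The elbow stands upright (within 0.1 rad) on the socket's axis (within 4 mm), at rest and released, screwed 30 degrees (give or take about 8) past the bite, so that the gasket presses its pins up against the socket's thread with 10.6 to 15.2 N (horizontal distance between elbow and socket_mouth below 0.004 m and angle between elbow's own z axis and vertical below 0.1 rad and z of elbow in the frame of socket below 0.041 m and contact force between elbow and socket between 10.6 and 15.2 N and linear speed of elbow below 0.01 m/s and contact force between the fingers and elbow below 0.05 N); the robot touches nothing.
It fails at once if the elbow is forced: more than 40 N between it and the socket (contact force between elbow and socket above 40 N).
It fails at once if another thing on the counter is moved by more than 30 mm (distance of any of tail, plug, tamper, pitcher, spanner, brush, cup from where it was at the start of the episode above 0.03 m).
It also fails if it takes over 72 s, if anything falls off the work surface, if the arm or the gripper's body presses on something with over 40 N, if the wrist force passes 120 N, or if a joint passes its speed limit or range.

### The arm

A 6-joint arm with a two-finger parallel gripper is mounted at the origin on the work surface. World frame = base frame: x ahead of the robot, y to its left, z up, the work surface at z = 0. Lengths are in m, angles in rad, forces in N, time in s.
With the tool pointing down it reaches from about 0.25 to 0.725 m from the base axis. Payload 4 kg.
Tool frame: the origin (TCP) lies between the finger pads; the fingertips stand 11 mm ahead of it and the grasp point (between the pads) lies 8 mm behind it (bot.tip_extent is the distance from the TCP to the fingertips, in m); z points along the fingers, y is the line along which they close (so a half turn about z gives the same grasp; the last joint's range is limited). The gripper opens to 85 mm and grips with 20 to 120 N. Pads are 22 mm wide; open, the fingers measure 114 mm over their backs; the gripper's body (76 mm by 85 mm) begins 54 mm behind the grasp point. The pads swing forward as they close: fully open they stand 13 mm farther back than shut.
Start: joints at [1.143, 0.241, 0.005, 1.335, 0, 1.571], TCP at [0.207, 0.455, 0.242] pointing down, gripper open.
Joint ranges: [-2.72, 2.72], [-1.05, 1.87], [-1.09, 1.28], [-1.99, 2.15], [-1.42, 1.44], [-3.14, 3.14]. Speed limits (rad/s): [2.79, 2.79, 3.14, 3.14, 3.14, 3.14].

### API

Orientations are given as a unit quaternion [x, y, z, w].
In Python, from workcell import bot gives the robot as it stands. The module is installed in compiled form; this text tells all that it offers.
- The arm moves only by the tool drive_tool, never from a script. Its argument "rows" is a list of rows, each an object of numbers: "dx", "dy", "dz": the shift along the tool's x, y, z in units of 50 mm (1.0 is 50 mm); "wx", "wy", "wz": the turn, a rotation vector about the tool's x, y, z in units of 5 degrees (1.0 is 5 degrees); "hand": the finger opening in mm, from 0 to 85.4. A call has 1 to 20 rows; each row is the pose to reach, as a shift and turn from the pose commanded when the call began, along the tool's axes at that moment; what a row does not reach only later rows make up. A row lasts 1/10 s, in which the tool goes at most 50 mm and 8.59 degrees, less where a joint would pass 70% of its speed; a pose out of reach is approached as far as the arm can. A call with a gripper value outside its range is refused whole. The fingers move at their own pace and stop on an object; the grip force is fixed at half the most. Time passes only in rows, so rows that repeat a pose let the fingers close. It gives the time, the measured TCP pose, the force, the opening and the grip force at its end, in the units of the state.
- bot.get_obs(): the state, without advancing time (a new reading comes with each control period).
- bot.camera(name): name is "scene" or "top"; returns the picture (384x512x3 uint8, red, green, blue); there is no depth.
- bot.get_calibration(name): a dict with "vfov" (degrees; the focal length in pixels is half the picture's height over the tangent of half this angle, whatever the lens; pixels are square), "cx", "cy" (the principal point, pixels), "origin" and "rotation" of the camera in the world. Camera axes: x right, y up, looking along -z (the intrinsics and any distortion apply to the point x, -y, -z); pixel columns grow to the right and rows downward; lengths in m; the calibration is good to about 2 mm. A picture is of the moment at which its call begins. get_calibration takes no time and is no camera call.
- bot.job_done(): hands the job in; it is judged then, once.
Trained networks look in the newest picture that a camera, given by its name, has taken for a name from the list of things; names that differ only in an ending like _2 or _b are one class to them, and where a whole thing is asked for, a point or a joint stands for the part that bears it (a point fixed in the world has none). Each returns a list of dicts, best first, with "score" (0 to 1); they miss things now and then, are a little off and sometimes report something else, mostly with a low value. They report only what shows in the picture. A call takes as long as a camera call. They do not tell look-alikes from the thing itself.
- bot.look_for(camera, thing): "extent" ([centre column, centre row, width, height] in pixels, round what is visible of it).
- bot.outline_of(camera, thing): "region" (384x512 bool, what is visible of it) and "extent" ([centre column, centre row, width, height] in pixels, round what is visible of it).
The state is a dict: "clock": time; "joint_pos": joint angles; "joint_vel": joint speeds; "tau": joint torques, N m; "eef_pos": TCP position; "tool_rot": TCP orientation; "ft_force": force on the tool from outside, world axes, zero at the start; "ft_torque": the same for the moment, N m; "grip_width": finger opening in m; "grasp_force": force on a finger pad.
Only numpy, scipy, OpenCV 4.12 (cv2) and the standard library are available. Lean on these libraries where they do the work, as an engineer would, in place of code of your own. Each camera call takes 0.05 s, during which the arm holds its last target. There are 200 camera calls.

## Working session

There is one attempt and no reset: what is moved stays moved. The work goes in short steps, Python scripts to look and compute and a tool call to move; the robot and the scene stay as the last step left them, time stands still between calls to the robot, and variables do not carry over. Pictures are saved under pics/ and viewed, at most 10 in all, crops included, and the job is handed in when it is done.

Besides the shell and the picture viewer there is one more tool, called after ">>>" as name(argument=value, ...) on one line, values as JSON. drive_tool: Moves the arm, as the interface text tells. Its arguments: {"type":"object","properties":{"rows":{"type":"array","items":{"type":"object","properties":{"dx":{"type":"number"},"dy":{"type":"number"},"dz":{"type":"number"},"wx":{"type":"number"},"wy":{"type":"number"},"wz":{"type":"number"},"hand":{"type":"number"}}}}},"required":["rows"]}

```bash
mkdir -p pics
python3 - <<'E'
from workcell import bot
import cv2, numpy as np
o=bot.get_obs();print({k:np.round(v,3).tolist() for k,v in o.items()})
for n in("scene","top"):
    im=bot.camera(n);cv2.imwrite(f"pics/{n}0.png",im[...,::-1])
    c=bot.get_calibration(n);print(n,{k:(np.round(v,4).tolist() if not isinstance(v,(str,dict)) else v) for k,v in c.items()})
    for t in("elbow","elbow_block","socket","socket_mouth","tail","plug","pitcher","tamper","cup"):
        print(t,[(round(d["score"],2),np.round(d["extent"]).tolist()) for d in bot.look_for(n,t)[:3]])
E
```

```text
{'clock': 0.0, 'joint_pos': [1.143, 0.241, 0.004, 1.335, 0.0, 1.571], 'joint_vel': [-0.0, -0.0, -0.0, 0.0, -0.002, 0.0], 'tau': [-0.001, -37.232, 25.241, 0.017, -0.0, -0.0], 'eef_pos': [0.207, 0.454, 0.241], 'tool_rot': [0.212, 0.977, -0.001, -0.0], 'ft_force': [0.343, 0.634, 0.245], 'ft_torque': [-0.011, 0.032, -0.035], 'grasp_force': 0.0, 'grip_width': 0.085}
scene {'vfov': 54.0446, 'cx': 249.3315, 'cy': 186.7918, 'origin': [0.9961, -0.7593, 0.8395], 'rotation': [0.407, 0.1216, 0.2496, 0.8702]}
elbow [(0.68, [228.0, 220.0, 20.0, 23.0]), (0.55, [212.0, 200.0, 24.0, 20.0])]
elbow_block [(0.72, [208.0, 200.0, 20.0, 22.0]), (0.51, [229.0, 217.0, 24.0, 26.0])]
socket [(0.72, [271.0, 180.0, 54.0, 35.0])]
socket_mouth [(0.57, [270.0, 180.0, 53.0, 44.0]), (0.39, [228.0, 217.0, 22.0, 28.0])]
tail [(0.48, [200.0, 242.0, 16.0, 26.0])]
plug [(0.6, [252.0, 246.0, 13.0, 15.0])]
pitcher [(0.9, [260.0, 131.0, 25.0, 34.0]), (0.52, [269.0, 179.0, 46.0, 40.0])]
tamper [(0.61, [310.0, 224.0, 18.0, 31.0])]
cup [(0.55, [342.0, 156.0, 20.0, 24.0])]
top {'vfov': 42.6801, 'cx': 259.9135, 'cy': 192.2014, 'origin': [0.2511, -0.004, 1.5261], 'rotation': [0.0693, -0.0568, -0.7013, 0.7072]}
elbow [(0.51, [288.0, 234.0, 26.0, 16.0]), (0.45, [306.0, 200.0, 16.0, 28.0])]
elbow_block [(0.52, [288.0, 237.0, 20.0, 15.0]), (0.5, [306.0, 200.0, 12.0, 24.0]), (0.46, [390.0, 257.0, 48.0, 37.0])]
socket [(0.65, [215.0, 201.0, 66.0, 45.0])]
socket_mouth [(0.79, [217.0, 201.0, 64.0, 43.0]), (0.33, [266.0, 129.0, 16.0, 22.0])]
tail []
plug [(0.52, [316.0, 162.0, 15.0, 12.0])]
pitcher [(0.88, [151.0, 255.0, 40.0, 42.0])]
tamper [(0.77, [266.0, 132.0, 14.0, 21.0])]
cup [(0.84, [143.0, 149.0, 24.0, 28.0])]
```

View crops.

Run:
```python
import cv2, numpy as np
a=cv2.imread("pics/top0.png")[110:280,120:360];b=cv2.imread("pics/scene0.png")[100:280,170:370]
cv2.imwrite("pics/c_top.png",cv2.resize(a,None,fx=3.3,fy=3.3,interpolation=cv2.INTER_CUBIC))
cv2.imwrite("pics/c_scene.png",cv2.resize(b,None,fx=3.3,fy=3.3,interpolation=cv2.INTER_CUBIC))
```

```text
(no output)
```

View pics/c_top.png

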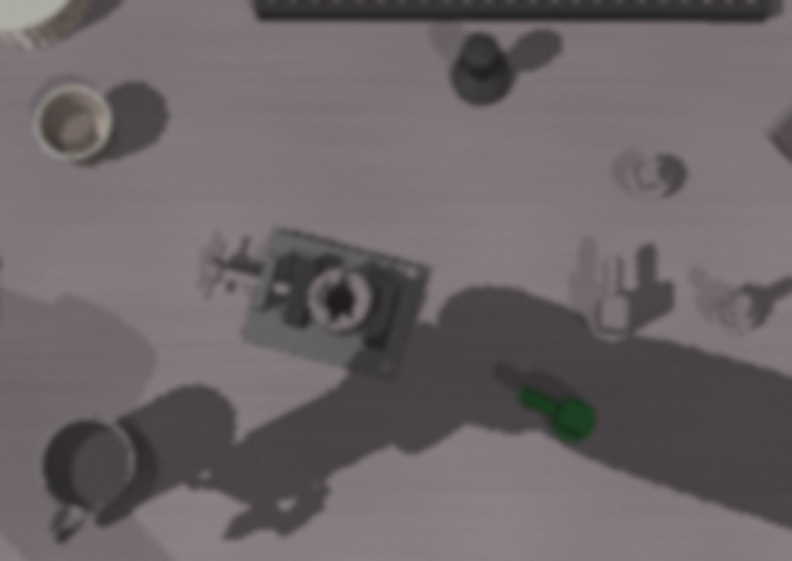

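View pics/c_scene.png

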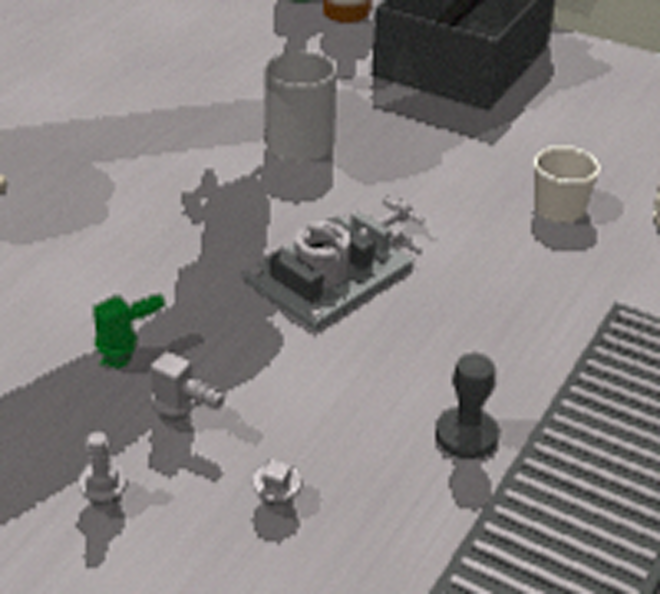

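```bash
cat > h.py <<'E'
from workcell import bot
import cv2, numpy as np
from scipy.spatial.transform import Rotation as R
CAL={n:bot.get_calibration(n) for n in("scene","top")}
def proj(n,P):
    c=CAL[n];f=192/np.tan(np.radians(c["vfov"]/2))
    p=(np.atleast_2d(P)-c["origin"])@R.from_quat(c["rotation"]).as_matrix()
    return np.c_[c["cx"]+f*p[:,0]/-p[:,2], c["cy"]-f*p[:,1]/-p[:,2]]
def back(n,uv,z):
    c=CAL[n];f=192/np.tan(np.radians(c["vfov"]/2))
    d=R.from_quat(c["rotation"]).as_matrix()@np.array([(uv[0]-c["cx"])/f,-(uv[1]-c["cy"])/f,-1])
    o=np.array(c["origin"]);return o+d*(z-o[2])/d[2]
t=np.linspace(0,2*np.pi,24,endpoint=False)
def ring(r,z):return np.c_[r*np.cos(t),r*np.sin(t),0*t+z]
def bar(r,x0,x1,z):return np.vstack([np.c_[0*t+x,r*np.cos(t),z+r*np.sin(t)] for x in(x0,x1)])
ELBOW=[np.vstack([ring(11.5,0),ring(13.8,3),ring(13.8,24)]),np.vstack([ring(21,24),ring(21,29)]),
 np.array([[x,y,z] for x in(-15,15) for y in(-13,13) for z in(29,71)],float),bar(8.5,15,54,52),bar(3,-19.5,19.5,6)]
S=8
def sil(n,x,y,yaw,box,parts=ELBOW,z=0):
    u0,v0,w,h=box;m=np.zeros((h*S,w*S),np.uint8)
    c,s=np.cos(yaw),np.sin(yaw);M=np.array([[c,s,0],[-s,c,0],[0,0,1]])
    for p in parts:
        uv=(proj(n,p@M/1000+[x,y,z])-[u0,v0]+.5)*S-.5
        cv2.fillConvexPoly(m,cv2.convexHull(np.round(uv).astype(np.int32)),1)
    return cv2.resize(m.astype(np.float32),(w,h),interpolation=cv2.INTER_AREA)
E
python3 - <<'E'
from h import *
ims={}
for n in("top","scene"):
    ims[n]=np.mean([bot.camera(n).astype(np.float32) for _ in range(6)],0)
    print(n,"elbow")
    for k in range(2):
      for i,d in enumerate(bot.outline_of(n,"elbow")[:3]):
        print(round(d["score"],2),np.round(d["extent"],1),d["region"].sum()); np.save(f"pics/m_{n}_{k}_{i}.npy",d["region"])
    print(n,"socket",[(round(d["score"],2),np.round(d["extent"],1)) for d in bot.outline_of(n,"socket")[:2]])
np.savez("ims.npz",**ims)
def crop(n,u,v,w,h,s):return cv2.resize(ims[n][v:v+h,u:u+w,::-1].astype(np.uint8),None,fx=s,fy=s,interpolation=cv2.INTER_CUBIC)
a=np.hstack([crop("top",185,175,66,50,6),crop("top",280,175,66,50,6)])
b=np.hstack([crop("scene",240,155,66,50,6),crop("scene",200,195,66,50,6)])
out=np.vstack([a,b])[:,:]
out=cv2.convertScaleAbs(out,alpha=1.5)
cv2.imwrite("pics/zoom.png",out)
E
```

```text
top elbow
0.64 [288.8 236.2  25.3  15.7] 230
0.49 [307.4 199.4  14.1  27.1] 242
0.64 [288.8 236.2  25.3  15.7] 230
0.49 [307.4 199.4  14.1  27.1] 242
top socket [(0.65, array([215.1, 202.8,  67.9,  41.9]))]
scene elbow
0.69 [209.9 201.6  25.3  21.7] 263
0.51 [228.4 222.   21.4  24.8] 291
0.69 [209.9 201.6  25.3  21.7] 263
0.51 [228.4 222.   21.4  24.8] 291
scene socket [(0.65, array([269.1, 179.4,  50. ,  38. ]))]
```

View pics/zoom.png

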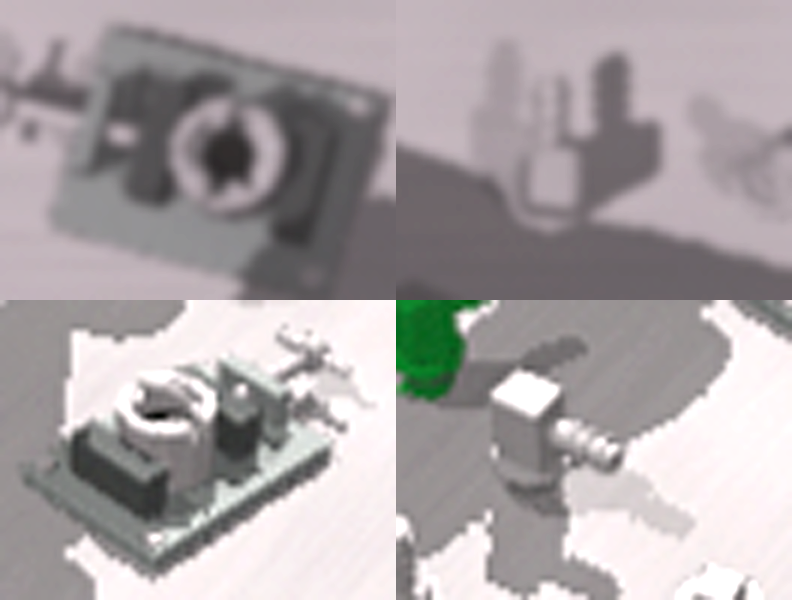

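```bash
cat > fit.py <<'E'
from h import *
from scipy.optimize import minimize
ims=dict(np.load("ims.npz"))
box={"top":(285,175,50,50),"scene":(200,195,60,55)}
msk={n:np.load(f"pics/m_{n}_0_1.npy")[b[1]:b[1]+b[3],b[0]:b[0]+b[2]].astype(np.float32) for n,b in box.items()}
def iou(n,p):
    s=sil(n,*p,box[n]);return np.minimum(s,msk[n]).sum()/np.maximum(s,msk[n]).sum()
g=back("top",(306.5,206),.06);print("guess",g, back("top",(307,190),.05))
def opt(cams,p0):
    best=None
    for yaw in p0[2]+np.radians([-12,-6,0,6,12]):
        r=minimize(lambda p:-sum(iou(n,p) for n in cams),[p0[0],p0[1],yaw],method="Nelder-Mead",options=dict(initial_simplex=np.array([[p0[0],p0[1],yaw],[p0[0]+.006,p0[1],yaw],[p0[0],p0[1]+.006,yaw],[p0[0],p0[1],yaw+.1]])))
        if best is None or r.fun<best.fun:best=r
    return best
d=back("top",(307,190),.05)-g;y0=np.arctan2(d[1],d[0])
for cams in(("top",),("scene",),("top","scene")):
    r=opt(cams,[g[0],g[1],y0]);print(cams,r.x[:2].round(4),np.degrees(r.x[2]).round(1),r.fun)
E=r.x
# socket
G={n:ims[n].mean(2) for n in ims}
def samp(n,P):
    uv=proj(n,P).astype(np.float32);return cv2.remap(G[n].astype(np.float32),uv[:,0].reshape(1,-1),uv[:,1].reshape(1,-1),cv2.INTER_CUBIC)[0]
rr,aa=np.meshgrid(np.arange(1,36,1.),np.radians(np.arange(0,360,3)),indexing="ij")
X,Y=rr*np.cos(aa),rr*np.sin(aa);slot=(abs(Y)<5.2)
ann=(rr>15)&(rr<28.5);T=np.where(ann&~slot,1.,0.)
def ncc(n,p,sel):
    c,s=np.cos(p[2]),np.sin(p[2])
    P=np.c_[p[0]+(c*X-s*Y)[sel]/1000,p[1]+(s*X+c*Y)[sel]/1000,np.full(sel.sum(),.055)]
    return np.corrcoef(np.repeat(samp(n,P),1),T[sel])[0,1]*1 if False else wc(samp(n,P),T[sel],rr[sel])
def wc(a,b,w):
    w=w/w.sum();a=a-(w*a).sum();b=b-(w*b).sum();return (w*a*b).sum()/np.sqrt((w*a*a).sum()*(w*b*b).sum())
sels={"top":rr<33,"scene":rr<29}
g=back("top",(222.5,201),.055);p1=back("top",(191+185-185+.0,0),0) if 0 else None
a1=back("top",(202.5,179),.01);a2=back("top",(249.5,191),.01);dy=a1-a2;ys=np.arctan2(dy[1],dy[0])-np.pi/2
print("sock guess",g,np.degrees(ys))
for cams in(("top",),("scene",),("top","scene")):
    f=lambda p:-sum(ncc(n,p,sels[n]) for n in cams)
    best=min((minimize(f,[g[0],g[1],ys+k],method="Nelder-Mead",options=dict(initial_simplex=np.array([[g[0],g[1],ys+k],[g[0]+.004,g[1],ys+k],[g[0],g[1]+.004,ys+k],[g[0],g[1],ys+k+.1]]))) for k in(-.2,-.1,0,.1,.2)),key=lambda r:r.fun)
    print(cams,best.x[:2].round(4),np.degrees(best.x[2]).round(1),best.fun)
Sx=best.x;np.savez("fit.npz",E=E,S=Sx)
def draw(n,u,v,w,h,s,k):
    im=cv2.convertScaleAbs(cv2.resize(ims[n][v:v+h,u:u+w,::-1],None,fx=s,fy=s,interpolation=cv2.INTER_CUBIC),alpha=1.3)
    def pl(P,p,col):
        c,sn=np.cos(p[2]),np.sin(p[2]);P=P@np.array([[c,sn,0],[-sn,c,0],[0,0,1]])/1000+[p[0],p[1],0]
        q=((proj(n,P)-[u,v]+.5)*s-.5)*16;cv2.polylines(im,[q.round().astype(np.int32)],True,col,1,cv2.LINE_AA,4)
    if k:
        for z in(29,71):pl(np.array([[15,13,z],[-15,13,z],[-15,-13,z],[15,-13,z]],float),E,(0,0,255))
        pl(ring(21,26),E,(0,255,255));pl(np.array([[15,8.5,52],[54,8.5,52],[54,-8.5,52],[15,-8.5,52]],float),E,(255,0,0))
    else:
        pl(ring(28.5,55),Sx,(0,0,255));pl(ring(15,55),Sx,(0,255,255))
        for q in(5.2,-5.2):pl(np.array([[-29,q,55],[29,q,55]],float),Sx,(255,0,0))
        for q in(55,-55):pl(np.array([[q,-70,10],[q,70,10]],float),Sx,(0,255,0))
    return im
cv2.imwrite("pics/ov.png",np.vstack([np.hstack([draw("top",185,175,66,50,6,0),draw("top",280,175,66,50,6,1)]),np.hstack([draw("scene",240,155,66,50,6,0),draw("scene",200,195,66,50,6,1)])]))
E
python3 fit.py
```

```text
guess [ 0.47426858 -0.11744512  0.06      ] [ 0.52514672 -0.1200846   0.05      ]
('top',) [ 0.4769 -0.1131] 0.5 -0.8923357725143433
('scene',) [ 0.4832 -0.114 ] -0.8 -0.8835909962654114
('top', 'scene') [ 0.48   -0.1134] -0.7 -1.6865179538726807
sock guess [0.48851823 0.13674636 0.055     ] -14.129979602119437
('top',) [0.4911 0.1377] -15.3 -0.7609195818819412
('scene',) [0.4965 0.1353] -18.5 -0.7159608566612722
('top', 'scene') [0.4928 0.1368] -16.5 -1.3666740649939297
```

View pics/ov.png

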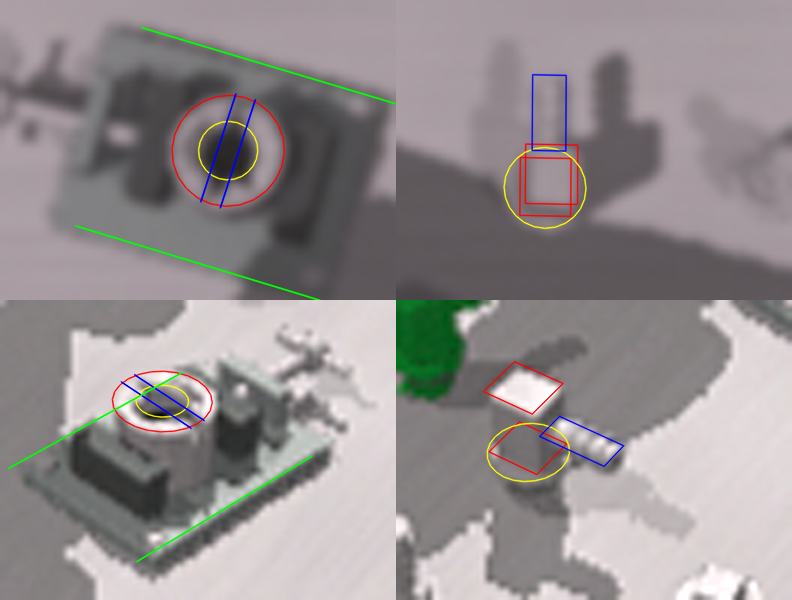

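Run:
```python
from h import *
ims=dict(np.load("ims.npz"))
def edge(n,A,B,z=.01,off=(0,0)):
    g=cv2.GaussianBlur(ims[n].mean(2).astype(np.float32),(0,0),.7)
    A,B=np.array(A,float),np.array(B,float);d=(B-A)/np.linalg.norm(B-A);nn=np.array([-d[1],d[0]])
    L=np.linalg.norm(B-A);P=[]
    for s in np.linspace(.1,.9,30)*L:
        q=np.arange(-3.5,3.51,.1);pt=(A+d*s+nn*q[:,None]).astype(np.float32)
        v=cv2.remap(g,pt[None,:,0],pt[None,:,1],cv2.INTER_CUBIC)[0];P.append(pt[np.argmax(abs(np.gradient(v)))])
    vx,vy,x0,y0=cv2.fitLine(np.array(P,np.float32),cv2.DIST_HUBER,0,.01,.01).ravel()
    w=back(n,(x0+10*vx,y0+10*vy),z)-back(n,(x0-10*vx,y0-10*vy),z);a=np.degrees(np.arctan2(w[1],w[0]))
    res=np.std((np.array(P)-[x0,y0])@[-vy,vx]);return round((a+45)%90-45,2),round(float(res),2)
c=lambda X,Y,u,v:((X+.5)/6-.5+u,(Y+.5)/6-.5+v)
t=lambda X,Y:c(X,Y,185,175);s=lambda X,Y:c(X,Y-300,240,155)
print("top",edge("top",t(105,25),t(388,95)),edge("top",t(50,230),t(250,280)),edge("top",t(388,95),t(340,280)),edge("top",t(105,28),t(50,225)))
print("scene",edge("scene",s(28,470),s(155,555)),edge("scene",s(155,555),s(330,445)),edge("scene",s(155,575),s(330,465)))
```

```text
top (np.float64(-14.68), 0.33) (np.float64(-14.42), 0.32) (np.float64(-18.8), 0.41) (np.float64(-25.47), 2.01)
scene (np.float64(-34.81), 3.53) (np.float64(-14.26), 0.58) (np.float64(-14.19), 0.83)
```

>>> drive_tool(rows=[{"hand": 85}, {"hand": 85}])

```text
invalid input at $.rows[0]: expected keys dx, dy, dz, wx, wy, wz, hand
```

>>> drive_tool(rows=[{"dx": -9.68, "dy": -8.09, "dz": 1.0, "wx": 0, "wy": 0, "wz": -4.9, "hand": 60}, {"dx": -9.68, "dy": -8.09, "dz": 1.0, "wx": 0, "wy": 0, "wz": -4.9, "hand": 60}, {"dx": -9.68, "dy": -8.09, "dz": 1.0, "wx": 0, "wy": 0, "wz": -4.9, "hand": 60}, {"dx": -9.68, "dy": -8.09, "dz": 1.0, "wx": 0, "wy": 0, "wz": -4.9, "hand": 60}, {"dx": -9.68, "dy": -8.09, "dz": 1.0, "wx": 0, "wy": 0, "wz": -4.9, "hand": 60}, {"dx": -9.68, "dy": -8.09, "dz": 1.0, "wx": 0, "wy": 0, "wz": -4.9, "hand": 60}, {"dx": -9.68, "dy": -8.09, "dz": 1.0, "wx": 0, "wy": 0, "wz": -4.9, "hand": 60}, {"dx": -9.68, "dy": -8.09, "dz": 1.0, "wx": 0, "wy": 0, "wz": -4.9, "hand": 60}, {"dx": -9.68, "dy": -8.09, "dz": 1.0, "wx": 0, "wy": 0, "wz": -4.9, "hand": 60}, {"dx": -9.68, "dy": -8.09, "dz": 1.0, "wx": 0, "wy": 0, "wz": -4.9, "hand": 60}, {"dx": -9.68, "dy": -8.09, "dz": 1.0, "wx": 0, "wy": 0, "wz": -4.9, "hand": 60}, {"dx": -9.68, "dy": -8.09, "dz": 1.0, "wx": 0, "wy": 0, "wz": -4.9, "hand": 60}, {"dx": -9.68, "dy": -8.09, "dz": 1.0, "wx": 0, "wy": 0, "wz": -4.9, "hand": 60}, {"dx": -9.68, "dy": -8.09, "dz": 1.0, "wx": 0, "wy": 0, "wz": -4.9, "hand": 60}, {"dx": -9.68, "dy": -8.09, "dz": 1.0, "wx": 0, "wy": 0, "wz": -4.9, "hand": 60}, {"dx": -9.68, "dy": -8.09, "dz": 1.0, "wx": 0, "wy": 0, "wz": -4.9, "hand": 60}, {"dx": -9.68, "dy": -8.09, "dz": 1.8, "wx": 0, "wy": 0, "wz": -4.9, "hand": 60}, {"dx": -9.68, "dy": -8.09, "dz": 1.8, "wx": 0, "wy": 0, "wz": -4.9, "hand": 60}, {"dx": -9.68, "dy": -8.09, "dz": 1.8, "wx": 0, "wy": 0, "wz": -4.9, "hand": 60}])

```text
clock: 3.8
eef_pos: [0.479, -0.1125, 0.1524]
tool_rot: [-0.001, 1.0, 0.0, -0.001]
ft_force: [-0.7, -0.2, 0.8]
grip_width: 0.0597
grasp_force: 0.0
```

Run:
```python
from h import *
im=bot.camera("scene");print(bot.get_obs()["joint_pos"].round(3) if hasattr(bot.get_obs()["joint_pos"],"round") else bot.get_obs()["joint_pos"])
u=proj("scene",[[.479,-.1125,.1524-.011],[.479,-.1125,.06]]);print(u)
cv2.imwrite("pics/pre.png",cv2.resize(im[120:280,160:300,::-1],None,fx=3.7,fy=3.7,interpolation=cv2.INTER_CUBIC))
```

```text
[-0.231  0.285 -0.175  1.11   0.    -0.233]
[[219.21532547 190.82007372]
 [220.83128977 211.46081692]]
```

View pics/pre.png

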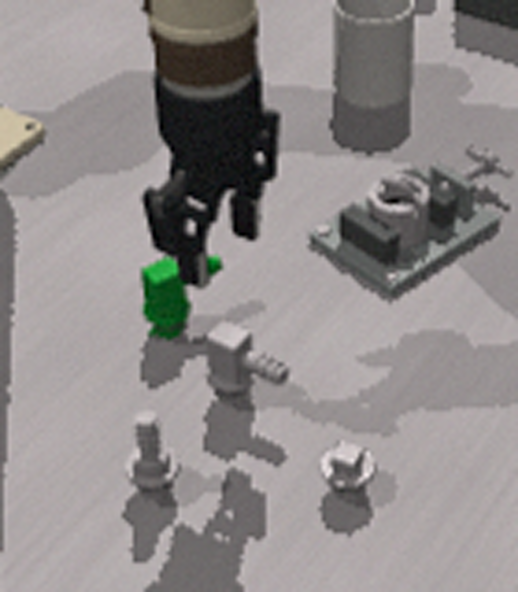

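```bash
python3 -c "
from h import *
print(back('scene',(221.46,210.1),.071),back('scene',(222.2,211.9),.071))
c=lambda X,Y,u,v:((X+.5)/6-.5+u,(Y+.5)/6-.5+v)
print(back('top',c(555-396,178,280,175),.071),back('top',c(228,152,185,175),.055),back('scene',c(163,101,240,155),.055))"
```

```text
[ 0.48446568 -0.11585535  0.071     ] [ 0.49084434 -0.12103133  0.071     ]
[ 0.47787798 -0.1153862   0.071     ] [0.4918528  0.13657088 0.055     ] [0.49364437 0.1367072  0.055     ]
```

>>> drive_tool(rows=[{"dx": -0.06, "dy": -0.06, "dz": 0.4, "wx": 0, "wy": 0, "wz": 0, "hand": 60}, {"dx": -0.06, "dy": -0.06, "dz": 0.8, "wx": 0, "wy": 0, "wz": 0, "hand": 60}, {"dx": -0.06, "dy": -0.06, "dz": 1.2, "wx": 0, "wy": 0, "wz": 0, "hand": 60}, {"dx": -0.06, "dy": -0.06, "dz": 1.6, "wx": 0, "wy": 0, "wz": 0, "hand": 60}, {"dx": -0.06, "dy": -0.06, "dz": 2.0, "wx": 0, "wy": 0, "wz": 0, "hand": 60}, {"dx": -0.06, "dy": -0.06, "dz": 2.07, "wx": 0, "wy": 0, "wz": 0, "hand": 60}, {"dx": -0.06, "dy": -0.06, "dz": 2.07, "wx": 0, "wy": 0, "wz": 0, "hand": 60}])

```text
clock: 4.55
eef_pos: [0.4836, -0.1167, 0.0497]
tool_rot: [-0.0, 1.0, -0.0, 0.0]
ft_force: [-0.2, 0.1, -0.4]
grip_width: 0.0601
grasp_force: 0.0
```

>>> drive_tool(rows=[{"dx": 0, "dy": 0, "dz": 0, "wx": 0, "wy": 0, "wz": 0, "hand": 45}, {"dx": 0, "dy": 0, "dz": 0, "wx": 0, "wy": 0, "wz": 0, "hand": 35}, {"dx": 0, "dy": 0, "dz": 0, "wx": 0, "wy": 0, "wz": 0, "hand": 28}, {"dx": 0, "dy": 0, "dz": 0, "wx": 0, "wy": 0, "wz": 0, "hand": 20}, {"dx": 0, "dy": 0, "dz": 0, "wx": 0, "wy": 0, "wz": 0, "hand": 15}, {"dx": 0, "dy": 0, "dz": 0, "wx": 0, "wy": 0, "wz": 0, "hand": 15}, {"dx": 0, "dy": 0, "dz": 0, "wx": 0, "wy": 0, "wz": 0, "hand": 15}, {"dx": 0, "dy": 0, "dz": 0, "wx": 0, "wy": 0, "wz": 0, "hand": 15}])

```text
clock: 5.35
eef_pos: [0.4838, -0.117, 0.0499]
tool_rot: [0.0, 1.0, -0.0, 0.001]
ft_force: [-0.9, 0.8, 6.9]
grip_width: 0.0252
grasp_force: 59.5
```

>>> drive_tool(rows=[{"dx": 0, "dy": 0, "dz": -0.4, "wx": 0, "wy": 0, "wz": 0, "hand": 15}, {"dx": 0, "dy": 0, "dz": -0.9, "wx": 0, "wy": 0, "wz": 0, "hand": 15}, {"dx": 0, "dy": 0, "dz": -1.6, "wx": 0, "wy": 0, "wz": 0, "hand": 15}, {"dx": 0, "dy": 0.5, "dz": -1.6, "wx": 0, "wy": 0, "wz": 0.5, "hand": 15}, {"dx": -0.05, "dy": 1.2, "dz": -1.6, "wx": 0, "wy": 0, "wz": 1, "hand": 15}, {"dx": -0.1, "dy": 1.9, "dz": -1.6, "wx": 0, "wy": 0, "wz": 1.5, "hand": 15}, {"dx": -0.15, "dy": 2.6, "dz": -1.6, "wx": 0, "wy": 0, "wz": 2, "hand": 15}, {"dx": -0.2, "dy": 3.3, "dz": -1.6, "wx": 0, "wy": 0, "wz": 2.5, "hand": 15}, {"dx": -0.224, "dy": 4.0, "dz": -1.6, "wx": 0, "wy": 0, "wz": 2.92, "hand": 15}, {"dx": -0.224, "dy": 4.6, "dz": -1.6, "wx": 0, "wy": 0, "wz": 2.92, "hand": 15}, {"dx": -0.224, "dy": 5.0, "dz": -1.6, "wx": 0, "wy": 0, "wz": 2.92, "hand": 15}, {"dx": -0.224, "dy": 5.07, "dz": -1.6, "wx": 0, "wy": 0, "wz": 2.92, "hand": 15}, {"dx": -0.224, "dy": 5.07, "dz": -1.6, "wx": 0, "wy": 0, "wz": 2.92, "hand": 15}, {"dx": -0.224, "dy": 5.07, "dz": -1.6, "wx": 0, "wy": 0, "wz": 2.92, "hand": 15}])

```text
clock: 6.75
eef_pos: [0.4938, 0.1357, 0.1284]
tool_rot: [0.127, 0.992, -0.001, -0.0]
ft_force: [0.2, -0.2, -2.6]
grip_width: 0.0254
grasp_force: 59.4
```

Run:
```python
from h import *
o=bot.get_obs();print(o["joint_pos"],o["ft_force"],o["ft_torque"],o["eef_pos"])
A={}
for n in("scene","top"):A[n]=np.mean([bot.camera(n).astype(np.float32) for _ in range(4)],0)
np.savez("ims2.npz",**A)
f=lambda n,u,v:cv2.resize(A[n][v:v+84,u:u+66,::-1].astype(np.uint8),None,fx=6,fy=6,interpolation=cv2.INTER_CUBIC)
cv2.imwrite("pics/hov.png",cv2.convertScaleAbs(np.hstack([f("scene",240,125),f("top",190,160)]),alpha=1.4))
```

```text
[ 2.68576302e-01  3.44203117e-01 -1.62015544e-01  1.06585574e+00
 -5.73293933e-04  5.24254848e-01] [ 0.20672266 -0.23055606 -2.5530379 ] [-0.08001026 -0.0101025   0.0032639 ] [0.49383387 0.13574199 0.12838283]
```

View pics/hov.png

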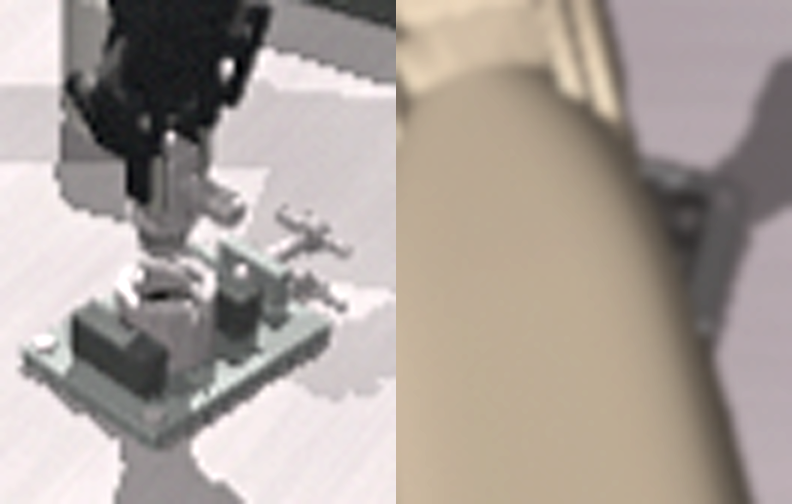

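Run:
```python
from h import *
A=dict(np.load("ims2.npz"));n="scene"
u,v,w,h,s=245,140,60,46,13
yaw=np.radians(-14.6);c,sn=np.cos(yaw),np.sin(yaw);M=np.array([[c,sn,0],[-sn,c,0],[0,0,1]])
im=cv2.convertScaleAbs(cv2.resize(A[n][v:v+h,u:u+w,::-1],None,fx=s,fy=s,interpolation=cv2.INTER_CUBIC),alpha=1.3)
def pl(P,xy,z,col):
    q=((proj(n,P@M/1000+[xy[0],xy[1],z])-[u,v]+.5)*s-.5)*16;cv2.polylines(im,[q.round().astype(np.int32)],True,col,1,cv2.LINE_AA,4)
T=np.array([.4938,.1357])
for d,col in((-.0013,(0,0,255)),):
    p=T+d*np.array([c,sn])
    for r,z in((21,24),(21,29),(13.8,4)):pl(ring(r,z),p,.0785,col)
    for zz in(29,71):pl(np.array([[15,13,zz],[-15,13,zz],[-15,-13,zz],[15,-13,zz]],float),p,.0785,col)
    pl(np.array([[15,0,61],[54,0,61],[54,0,43],[15,0,43]],float),p,.0785,col)
for p,col in(((.4935,.1367),(0,200,0)),):
    for r in(28.5,15):pl(ring(r,55),p,0,col)
    for q in(5.2,-5.2):pl(np.array([[-29,q,55],[29,q,55]],float),p,0,(255,0,0))
cv2.imwrite("pics/ov2.png",im)
```

```text
(no output)
```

View pics/ov2.png

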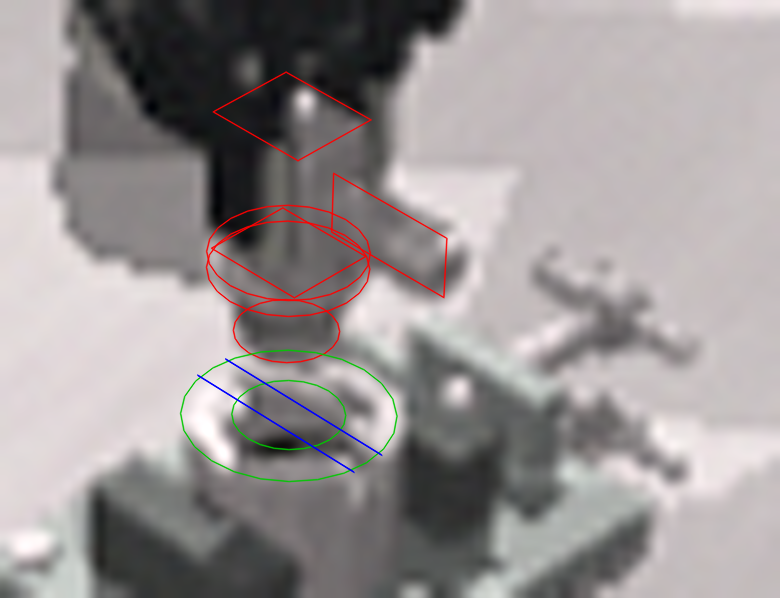

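Run:
```python
from h import *
ims=dict(np.load("ims.npz"))
a=np.radians(np.arange(-180,180,10))
for n,xy in(("top",(.4915,.137)),("scene",(.4945,.1365))):
    g=ims[n].mean(2).astype(np.float32)
    for r in(12,17,20,23,26):
        uv=proj(n,np.c_[xy[0]+r/1e3*np.cos(a),xy[1]+r/1e3*np.sin(a),0*a+.055]).astype(np.float32)
        print(n,r,cv2.remap(g,uv[None,:,0],uv[None,:,1],cv2.INTER_LINEAR)[0].astype(int).tolist())
print(np.degrees(a).round().astype(int).tolist())
for n,xy in(("top",(.4915,.137)),("scene",(.4945,.1365))):
    g=ims[n].mean(2).astype(np.float32);q=np.linspace(-40,40,640)
    X,Y=np.meshgrid(q,-q);P=np.c_[xy[0]+X.ravel()/1e3,xy[1]+Y.ravel()/1e3,0*X.ravel()+.055]
    uv=proj(n,P).astype(np.float32).reshape(640,640,2)
    m=cv2.remap(g,uv[...,0],uv[...,1],cv2.INTER_CUBIC);m=cv2.normalize(m,None,0,255,cv2.NORM_MINMAX)
    np.save(f"rect_{n}.npy",m)
out=np.hstack([cv2.resize(np.load(f"rect_{n}.npy"),(398,398)) for n in("top","scene")]).astype(np.uint8)
cv2.imwrite("pics/rect.png",out)
```

```text
top 12 [41, 45, 44, 41, 37, 45, 49, 53, 56, 57, 61, 63, 63, 63, 58, 53, 47, 48, 53, 59, 62, 61, 58, 57, 56, 55, 55, 52, 50, 49, 47, 47, 42, 39, 34, 36]
top 17 [76, 89, 84, 70, 72, 90, 102, 104, 106, 107, 110, 110, 110, 108, 99, 83, 70, 68, 79, 95, 100, 92, 82, 77, 78, 79, 79, 77, 79, 83, 88, 91, 83, 68, 56, 58]
top 20 [93, 107, 103, 91, 95, 111, 120, 118, 119, 121, 123, 120, 120, 118, 111, 98, 85, 78, 90, 107, 110, 101, 94, 91, 90, 89, 86, 88, 93, 99, 106, 109, 103, 85, 68, 74]
top 23 [104, 112, 112, 103, 107, 119, 119, 116, 116, 119, 121, 117, 117, 117, 113, 103, 90, 82, 95, 110, 114, 106, 104, 105, 105, 101, 99, 99, 106, 109, 113, 116, 111, 96, 85, 91]
top 26 [103, 104, 106, 100, 100, 105, 101, 100, 100, 103, 105, 101, 102, 105, 103, 96, 83, 80, 92, 102, 103, 99, 98, 104, 104, 103, 102, 100, 105, 102, 107, 110, 109, 100, 94, 100]
scene 12 [81, 101, 108, 101, 89, 81, 76, 72, 58, 42, 29, 26, 32, 51, 65, 61, 60, 63, 71, 83, 93, 100, 104, 108, 114, 119, 125, 124, 121, 116, 109, 107, 101, 92, 82, 75]
scene 17 [166, 161, 159, 136, 104, 99, 85, 80, 56, 42, 62, 83, 97, 113, 105, 92, 74, 72, 99, 132, 156, 136, 101, 103, 99, 108, 117, 131, 140, 141, 149, 147, 132, 109, 99, 136]
scene 20 [164, 171, 168, 167, 165, 151, 133, 133, 112, 113, 124, 157, 159, 159, 138, 133, 88, 79, 128, 156, 157, 136, 105, 120, 125, 129, 124, 139, 139, 143, 176, 172, 155, 128, 118, 145]
scene 23 [176, 181, 179, 184, 186, 181, 178, 176, 162, 171, 158, 166, 181, 178, 161, 152, 104, 99, 140, 174, 176, 173, 156, 156, 161, 173, 148, 160, 147, 158, 187, 178, 166, 146, 138, 164]
scene 26 [173, 176, 175, 177, 176, 167, 146, 162, 178, 161, 168, 169, 180, 180, 174, 142, 93, 108, 158, 183, 184, 188, 187, 184, 165, 170, 166, 150, 154, 177, 197, 182, 172, 153, 156, 168]
[-180, -170, -160, -150, -140, -130, -120, -110, -100, -90, -80, -70, -60, -50, -40, -30, -20, -10, 0, 10, 20, 30, 40, 50, 60, 70, 80, 90, 100, 110, 120, 130, 140, 150, 160, 170]
```

View pics/rect.png

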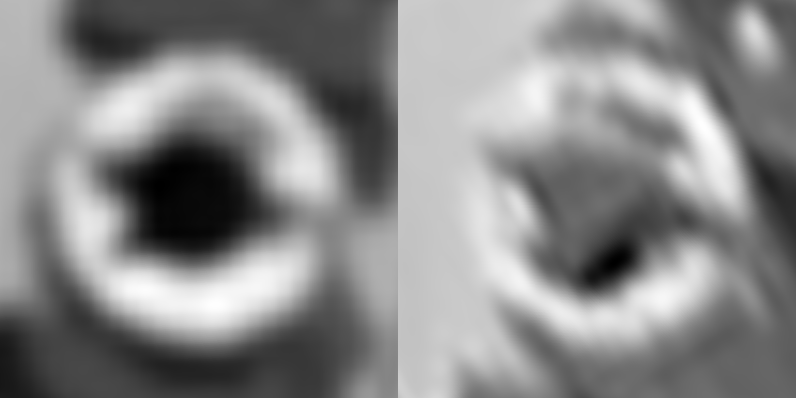

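>>> drive_tool(rows=[{"dx": -0.016, "dy": 0.019, "dz": 0.2, "wx": 0, "wy": 0, "wz": 0, "hand": 15}, {"dx": -0.016, "dy": 0.019, "dz": 0.4, "wx": 0, "wy": 0, "wz": 0, "hand": 15}, {"dx": -0.016, "dy": 0.019, "dz": 0.45, "wx": 0, "wy": 0, "wz": 0, "hand": 15}, {"dx": -0.016, "dy": 0.019, "dz": 0.48, "wx": 0, "wy": 0, "wz": 0, "hand": 15}, {"dx": -0.016, "dy": 0.019, "dz": 0.5, "wx": 0, "wy": 0, "wz": 0, "hand": 15}, {"dx": -0.016, "dy": 0.019, "dz": 0.5, "wx": 0, "wy": 0, "wz": 0, "hand": 15}])

```text
clock: 7.75
eef_pos: [0.4953, 0.1374, 0.1038]
tool_rot: [0.127, 0.992, 0.0, 0.0]
ft_force: [-0.1, 0.3, -1.6]
grip_width: 0.0251
grasp_force: 59.4
```

>>> drive_tool(rows=[{"dx": 0, "dy": 0, "dz": 0.02, "wx": 0, "wy": 0, "wz": 0, "hand": 15}, {"dx": 0, "dy": 0, "dz": 0.04, "wx": 0, "wy": 0, "wz": 0, "hand": 15}, {"dx": 0, "dy": 0, "dz": 0.04, "wx": 0, "wy": 0, "wz": 0, "hand": 15}])

```text
clock: 8.05
eef_pos: [0.4953, 0.1373, 0.1018]
tool_rot: [0.127, 0.992, 0.0, 0.0]
ft_force: [0.0, -0.4, -2.0]
grip_width: 0.0252
grasp_force: 59.4
```

>>> drive_tool(rows=[{"dx": 0, "dy": 0, "dz": 0.02, "wx": 0, "wy": 0, "wz": 0, "hand": 15}, {"dx": 0, "dy": 0, "dz": 0.04, "wx": 0, "wy": 0, "wz": 0, "hand": 15}, {"dx": 0, "dy": 0, "dz": 0.04, "wx": 0, "wy": 0, "wz": 0, "hand": 15}])

```text
clock: 8.35
eef_pos: [0.4953, 0.1373, 0.0997]
tool_rot: [0.127, 0.992, -0.0, 0.0]
ft_force: [-0.4, -1.5, -2.1]
grip_width: 0.0252
grasp_force: 59.4
```

>>> drive_tool(rows=[{"dx": 0, "dy": -0.006, "dz": 0.02, "wx": 0, "wy": 0, "wz": 0, "hand": 15}, {"dx": 0, "dy": -0.006, "dz": 0.04, "wx": 0, "wy": 0, "wz": 0, "hand": 15}, {"dx": 0, "dy": -0.006, "dz": 0.04, "wx": 0, "wy": 0, "wz": 0, "hand": 15}])

```text
clock: 8.65
eef_pos: [0.4952, 0.137, 0.0976]
tool_rot: [0.127, 0.992, -0.0, -0.0]
ft_force: [1.6, -0.2, -2.1]
grip_width: 0.0252
grasp_force: 59.4
```

>>> drive_tool(rows=[{"dx": -0.006, "dy": 0.0, "dz": 0.02, "wx": 0, "wy": 0, "wz": 0, "hand": 15}, {"dx": -0.006, "dy": 0.0, "dz": 0.04, "wx": 0, "wy": 0, "wz": 0, "hand": 15}, {"dx": -0.006, "dy": 0.0, "dz": 0.04, "wx": 0, "wy": 0, "wz": 0, "hand": 15}])

```text
clock: 8.95
eef_pos: [0.4953, 0.1369, 0.0956]
tool_rot: [0.127, 0.992, -0.0, -0.0]
ft_force: [0.4, -0.8, -2.2]
grip_width: 0.0254
grasp_force: 59.4
```

```bash
python3 -c "
from workcell import bot
o=bot.get_obs();print(o['ft_force'],o['ft_torque'],o['eef_pos'],o['tool_rot'])"
```

```text
[ 0.35050315 -0.77226288 -2.23743698] [ 0.02501174 -0.04374599  0.00480851] [0.49528463 0.1369225  0.09557637] [ 1.27156066e-01  9.91882693e-01 -6.31399005e-05 -2.32664654e-04]
```

>>> drive_tool(rows=[{"dx": 0, "dy": -0.004, "dz": 0.02, "wx": 0, "wy": 0, "wz": 0, "hand": 15}, {"dx": 0, "dy": -0.004, "dz": 0.04, "wx": 0, "wy": 0, "wz": 0, "hand": 15}, {"dx": 0, "dy": -0.004, "dz": 0.06, "wx": 0, "wy": 0, "wz": 0, "hand": 15}, {"dx": 0, "dy": -0.004, "dz": 0.06, "wx": 0, "wy": 0, "wz": 0, "hand": 15}])

```text
clock: 9.35
eef_pos: [0.4953, 0.1367, 0.0926]
tool_rot: [0.127, 0.992, -0.0, -0.0]
ft_force: [0.3, -0.6, -2.5]
grip_width: 0.0253
grasp_force: 59.4
```

>>> drive_tool(rows=[{"dx": 0, "dy": 0, "dz": 0.02, "wx": 0, "wy": 0, "wz": 0, "hand": 15}, {"dx": 0, "dy": 0, "dz": 0.02, "wx": 0, "wy": 0, "wz": 0, "hand": 15}])

```text
clock: 9.55
eef_pos: [0.4953, 0.1367, 0.0917]
tool_rot: [0.127, 0.992, -0.0, -0.0]
ft_force: [-0.2, -0.4, -2.6]
grip_width: 0.0254
grasp_force: 59.4
```

>>> drive_tool(rows=[{"dx": 0, "dy": 0, "dz": 0.02, "wx": 0, "wy": 0, "wz": 0, "hand": 15}, {"dx": 0, "dy": 0, "dz": 0.02, "wx": 0, "wy": 0, "wz": 0, "hand": 15}])

```text
clock: 9.75
eef_pos: [0.4953, 0.1367, 0.0907]
tool_rot: [0.127, 0.992, -0.0, -0.0]
ft_force: [-0.9, 0.3, -1.6]
grip_width: 0.0254
grasp_force: 59.4
```

>>> drive_tool(rows=[{"dx": 0, "dy": 0, "dz": 0.01, "wx": 0, "wy": 0, "wz": 0, "hand": 15}, {"dx": 0, "dy": 0, "dz": 0.01, "wx": 0, "wy": 0, "wz": 0, "hand": 15}])

```text
clock: 9.95
eef_pos: [0.4954, 0.1368, 0.0903]
tool_rot: [0.127, 0.992, -0.0, -0.0]
ft_force: [-0.1, -0.1, -2.0]
grip_width: 0.0251
grasp_force: 59.4
```

>>> drive_tool(rows=[{"dx": 0, "dy": 0, "dz": 0.01, "wx": 0, "wy": 0, "wz": 0, "hand": 15}, {"dx": 0, "dy": 0, "dz": 0.01, "wx": 0, "wy": 0, "wz": 0, "hand": 15}])

```text
clock: 10.15
eef_pos: [0.4954, 0.1367, 0.0898]
tool_rot: [0.127, 0.992, -0.0, -0.0]
ft_force: [0.2, 0.5, -2.7]
grip_width: 0.0251
grasp_force: 59.4
```

>>> drive_tool(rows=[{"dx": 0, "dy": 0, "dz": 0.01, "wx": 0, "wy": 0, "wz": 0, "hand": 15}, {"dx": 0, "dy": 0, "dz": 0.01, "wx": 0, "wy": 0, "wz": 0, "hand": 15}])

```text
clock: 10.35
eef_pos: [0.4955, 0.1368, 0.0895]
tool_rot: [0.127, 0.992, 0.0, 0.0]
ft_force: [0.2, -0.2, -1.4]
grip_width: 0.0246
grasp_force: 59.7
```

>>> drive_tool(rows=[{"dx": 0, "dy": 0, "dz": 0.01, "wx": 0, "wy": 0, "wz": 0, "hand": 15}, {"dx": 0, "dy": 0, "dz": 0.01, "wx": 0, "wy": 0, "wz": 0, "hand": 15}])

```text
clock: 10.55
eef_pos: [0.4955, 0.1368, 0.0894]
tool_rot: [0.127, 0.992, 0.0, 0.0]
ft_force: [-1.3, -1.3, 4.2]
grip_width: 0.0251
grasp_force: 60.2
```

>>> drive_tool(rows=[{"dx": 0, "dy": 0, "dz": 0.01, "wx": 0, "wy": 0, "wz": 0, "hand": 15}, {"dx": 0, "dy": 0, "dz": 0.01, "wx": 0, "wy": 0, "wz": 0, "hand": 15}])

```text
clock: 10.75
eef_pos: [0.4956, 0.1368, 0.0889]
tool_rot: [0.127, 0.992, 0.0, 0.0]
ft_force: [-2.5, -1.3, 5.7]
grip_width: 0.025
grasp_force: 60.5
```

>>> drive_tool(rows=[{"dx": 0, "dy": 0, "dz": -0.01, "wx": 0, "wy": 0, "wz": 0, "hand": 15}, {"dx": 0, "dy": 0, "dz": -0.01, "wx": 0, "wy": 0, "wz": 0, "hand": 15}])

```text
clock: 10.95
eef_pos: [0.4955, 0.1368, 0.0893]
tool_rot: [0.127, 0.992, 0.0, 0.0]
ft_force: [-2.7, -0.4, 5.7]
grip_width: 0.0251
grasp_force: 60.4
```

```bash
cat > st.py <<'E'
from workcell import bot
import numpy as np
o=bot.get_obs();q=o['tool_rot'];yaw=2*np.degrees(np.arctan2(q[1],q[0]))
print(np.round(o['ft_force'],2),np.round(o['ft_torque'],3),np.round(np.array(o['eef_pos'])*1e3,2),'turned',round(165.4-yaw,2),o['clock'])
E
python3 st.py
```

```text
[-2.72 -0.39  5.7 ] [-0.15   0.467 -0.002] [495.54 136.77  89.26] turned 0.01 10.95
```

>>> drive_tool(rows=[{"dx": 0, "dy": 0, "dz": -0.004, "wx": 0, "wy": 0, "wz": 0, "hand": 15}, {"dx": 0, "dy": 0, "dz": -0.004, "wx": 0, "wy": 0, "wz": 0, "hand": 15}])

```text
clock: 11.15
eef_pos: [0.4955, 0.1368, 0.0892]
tool_rot: [0.127, 0.992, 0.0, 0.0]
ft_force: [-2.8, -1.4, 5.4]
grip_width: 0.0255
grasp_force: 60.4
```

```bash
python3 st.py
```

```text
[-2.78 -1.35  5.45] [-0.132  0.402  0.031] [495.54 136.76  89.19] turned 0.01 11.15
```

>>> drive_tool(rows=[{"dx": 0, "dy": 0, "dz": -0.004, "wx": 0, "wy": 0, "wz": 0, "hand": 15}, {"dx": 0, "dy": 0, "dz": -0.004, "wx": 0, "wy": 0, "wz": 0, "hand": 15}])

```text
clock: 11.35
eef_pos: [0.4955, 0.1368, 0.0893]
tool_rot: [0.127, 0.992, 0.0, 0.0]
ft_force: [-2.2, -0.8, 4.3]
grip_width: 0.0255
grasp_force: 60.4
```

```bash
python3 st.py
```

```text
[-2.21 -0.77  4.27] [-0.183  0.387 -0.01 ] [495.54 136.79  89.26] turned 0.01 11.35
```

>>> drive_tool(rows=[{"dx": 0.005, "dy": 0, "dz": -0.003, "wx": 0, "wy": 0, "wz": 0.5, "hand": 15}, {"dx": 0.005, "dy": 0, "dz": -0.003, "wx": 0, "wy": 0, "wz": 1, "hand": 15}, {"dx": 0.005, "dy": 0, "dz": -0.003, "wx": 0, "wy": 0, "wz": 1.5, "hand": 15}, {"dx": 0.005, "dy": 0, "dz": -0.003, "wx": 0, "wy": 0, "wz": 2, "hand": 15}, {"dx": 0.005, "dy": 0, "dz": -0.003, "wx": 0, "wy": 0, "wz": 2, "hand": 15}])

```text
clock: 11.85
eef_pos: [0.496, 0.1371, 0.0894]
tool_rot: [0.213, 0.977, 0.0, 0.001]
ft_force: [0.2, 0.1, 3.1]
grip_width: 0.0251
grasp_force: 60.1
```

```bash
python3 st.py
```

```text
[0.23 0.12 3.1 ] [ 0.067 -0.142 -0.009] [496.02 137.06  89.4 ] turned 10.01 11.85
```

>>> drive_tool(rows=[{"dx": 0, "dy": 0, "dz": 0, "wx": 0, "wy": 0, "wz": 0.5, "hand": 15}, {"dx": 0, "dy": 0, "dz": 0, "wx": 0, "wy": 0, "wz": 1, "hand": 15}, {"dx": 0, "dy": 0, "dz": 0, "wx": 0, "wy": 0, "wz": 1, "hand": 15}])

```text
clock: 12.15
eef_pos: [0.4959, 0.137, 0.0894]
tool_rot: [0.255, 0.967, 0.0, 0.001]
ft_force: [0.6, -0.2, 2.8]
grip_width: 0.0253
grasp_force: 60.0
```

```bash
python3 st.py
```

```text
[ 0.63 -0.15  2.82] [-0.005 -0.222 -0.03 ] [495.94 137.04  89.42] turned 14.96 12.15
```

>>> drive_tool(rows=[{"dx": 0, "dy": 0, "dz": 0, "wx": 0, "wy": 0, "wz": 0.5, "hand": 15}, {"dx": 0, "dy": 0, "dz": 0, "wx": 0, "wy": 0, "wz": 1, "hand": 15}, {"dx": 0, "dy": 0, "dz": 0, "wx": 0, "wy": 0, "wz": 1, "hand": 15}])

```text
clock: 12.45
eef_pos: [0.4958, 0.1369, 0.0894]
tool_rot: [0.297, 0.955, 0.0, 0.0]
ft_force: [0.7, 0.1, 2.0]
grip_width: 0.0252
grasp_force: 60.0
```

```bash
python3 st.py
```

```text
[0.69 0.14 2.05] [ 0.083 -0.304 -0.033] [495.76 136.95  89.42] turned 19.93 12.45
```

>>> drive_tool(rows=[{"dx": 0, "dy": 0, "dz": 0, "wx": 0, "wy": 0, "wz": 0.5, "hand": 15}, {"dx": 0, "dy": 0, "dz": 0, "wx": 0, "wy": 0, "wz": 1, "hand": 15}, {"dx": 0, "dy": 0, "dz": 0, "wx": 0, "wy": 0, "wz": 1, "hand": 15}])

```text
clock: 12.75
eef_pos: [0.4956, 0.1369, 0.0894]
tool_rot: [0.338, 0.941, 0.0, 0.0]
ft_force: [1.1, 0.3, 2.4]
grip_width: 0.0254
grasp_force: 60.0
```

```bash
python3 st.py
```

```text
[1.12 0.31 2.43] [ 0.052 -0.253 -0.01 ] [495.58 136.88  89.42] turned 24.91 12.75
```

>>> drive_tool(rows=[{"dx": 0, "dy": 0, "dz": 0, "wx": 0, "wy": 0, "wz": 0.5, "hand": 15}, {"dx": 0, "dy": 0, "dz": 0, "wx": 0, "wy": 0, "wz": 1, "hand": 15}, {"dx": 0, "dy": 0, "dz": 0, "wx": 0, "wy": 0, "wz": 1, "hand": 15}])

```text
clock: 13.05
eef_pos: [0.4954, 0.1369, 0.0894]
tool_rot: [0.379, 0.926, 0.0, 0.0]
ft_force: [1.2, -1.0, 2.6]
grip_width: 0.0251
grasp_force: 60.0
```

```bash
python3 st.py
```

```text
[ 1.18 -0.96  2.57] [-0.01  -0.209 -0.068] [495.43 136.89  89.43] turned 29.9 13.05
```

>>> drive_tool(rows=[{"dx": -0.003, "dy": 0.003, "dz": 0, "wx": 0, "wy": 0, "wz": 0.5, "hand": 15}, {"dx": -0.003, "dy": 0.003, "dz": 0, "wx": 0, "wy": 0, "wz": 1, "hand": 15}, {"dx": -0.003, "dy": 0.003, "dz": 0, "wx": 0, "wy": 0, "wz": 1, "hand": 15}])

```text
clock: 13.35
eef_pos: [0.4954, 0.1368, 0.0894]
tool_rot: [0.419, 0.908, 0.0, 0.0]
ft_force: [0.2, 0.1, 3.4]
grip_width: 0.0253
grasp_force: 60.1
```

```bash
python3 st.py
```

```text
[0.24 0.12 3.36] [-0.006 -0.085 -0.055] [495.44 136.83  89.4 ] turned 34.89 13.35
```

>>> drive_tool(rows=[{"dx": 0, "dy": 0, "dz": 0, "wx": 0, "wy": 0, "wz": 0.5, "hand": 15}, {"dx": 0, "dy": 0, "dz": 0, "wx": 0, "wy": 0, "wz": 1, "hand": 15}, {"dx": 0, "dy": 0, "dz": 0, "wx": 0, "wy": 0, "wz": 1, "hand": 15}])

```text
clock: 13.65
eef_pos: [0.4954, 0.1368, 0.0894]
tool_rot: [0.458, 0.889, -0.0, 0.0]
ft_force: [0.1, 0.2, 2.3]
grip_width: 0.0257
grasp_force: 60.1
```

```bash
python3 st.py
```

```text
[0.15 0.24 2.34] [-0.04  -0.057  0.045] [495.4  136.76  89.39] turned 39.89 13.65
```

>>> drive_tool(rows=[{"dx": 0, "dy": 0, "dz": 0, "wx": 0, "wy": 0, "wz": 0.3, "hand": 15}, {"dx": 0, "dy": 0, "dz": 0, "wx": 0, "wy": 0, "wz": 0.6, "hand": 15}, {"dx": 0, "dy": 0, "dz": 0, "wx": 0, "wy": 0, "wz": 0.6, "hand": 15}])

```text
clock: 13.95
eef_pos: [0.4954, 0.1368, 0.0894]
tool_rot: [0.482, 0.876, -0.0, 0.0]
ft_force: [0.8, -0.7, 3.3]
grip_width: 0.0251
grasp_force: 60.1
```

```bash
python3 st.py
```

```text
[ 0.81 -0.67  3.31] [-0.048 -0.095  0.029] [495.42 136.78  89.4 ] turned 43.02 13.95
```

>>> drive_tool(rows=[{"dx": 0, "dy": 0, "dz": 0, "wx": 0, "wy": 0, "wz": 0.3, "hand": 15}, {"dx": 0, "dy": 0, "dz": 0, "wx": 0, "wy": 0, "wz": 0.6, "hand": 15}, {"dx": 0, "dy": 0, "dz": 0, "wx": 0, "wy": 0, "wz": 0.6, "hand": 15}])

```text
clock: 14.25
eef_pos: [0.4954, 0.1367, 0.0894]
tool_rot: [0.505, 0.863, -0.0, 0.0]
ft_force: [-0.4, -1.2, 3.4]
grip_width: 0.0253
grasp_force: 60.2
```

```bash
python3 st.py
```

```text
[-0.35 -1.16  3.38] [-0.171 -0.071  0.03 ] [495.41 136.74  89.41] turned 46.05 14.25
```

>>> drive_tool(rows=[{"dx": 0, "dy": 0, "dz": 0, "wx": 0, "wy": 0, "wz": 0.3, "hand": 15}, {"dx": 0, "dy": 0, "dz": 0, "wx": 0, "wy": 0, "wz": 0.6, "hand": 15}, {"dx": 0, "dy": 0, "dz": 0, "wx": 0, "wy": 0, "wz": 0.6, "hand": 15}])

```text
clock: 14.55
eef_pos: [0.4954, 0.1367, 0.0893]
tool_rot: [0.527, 0.85, -0.0, 0.0]
ft_force: [0.1, 0.1, 3.5]
grip_width: 0.0251
grasp_force: 60.2
```

```bash
python3 st.py
```

```text
[0.1  0.1  3.53] [-0.263 -0.016 -0.007] [495.35 136.74  89.35] turned 49.06 14.55
```

>>> drive_tool(rows=[{"dx": 0, "dy": 0, "dz": 0, "wx": 0, "wy": 0, "wz": 0.3, "hand": 15}, {"dx": 0, "dy": 0, "dz": 0, "wx": 0, "wy": 0, "wz": 0.6, "hand": 15}, {"dx": 0, "dy": 0, "dz": 0, "wx": 0, "wy": 0, "wz": 0.6, "hand": 15}])

```text
clock: 14.85
eef_pos: [0.4952, 0.1367, 0.0892]
tool_rot: [0.55, 0.835, -0.0, -0.0]
ft_force: [0.6, -1.1, 3.3]
grip_width: 0.0249
grasp_force: 60.2
```

```bash
python3 st.py
```

```text
[ 0.64 -1.13  3.35] [-0.328  0.032  0.019] [495.23 136.68  89.24] turned 52.07 14.85
```

>>> drive_tool(rows=[{"dx": 0, "dy": 0, "dz": 0, "wx": 0, "wy": 0, "wz": 0.3, "hand": 15}, {"dx": 0, "dy": 0, "dz": 0, "wx": 0, "wy": 0, "wz": 0.6, "hand": 15}, {"dx": 0, "dy": 0, "dz": 0, "wx": 0, "wy": 0, "wz": 0.6, "hand": 15}])

```text
clock: 15.15
eef_pos: [0.495, 0.1367, 0.0891]
tool_rot: [0.571, 0.821, -0.0, -0.0]
ft_force: [-0.6, -1.0, 2.5]
grip_width: 0.0252
grasp_force: 60.1
```

```bash
python3 st.py
```

```text
[-0.59 -1.01  2.51] [-0.345  0.241 -0.01 ] [494.97 136.69  89.1 ] turned 55.06 15.15
```

>>> drive_tool(rows=[{"dx": 0, "dy": 0, "dz": 0, "wx": 0, "wy": 0, "wz": 0.3, "hand": 15}, {"dx": 0, "dy": 0, "dz": 0, "wx": 0, "wy": 0, "wz": 0.6, "hand": 15}, {"dx": 0, "dy": 0, "dz": 0, "wx": 0, "wy": 0, "wz": 0.6, "hand": 15}])

```text
clock: 15.45
eef_pos: [0.4947, 0.1366, 0.0889]
tool_rot: [0.592, 0.806, -0.001, -0.0]
ft_force: [-2.1, -1.5, 0.7]
grip_width: 0.0249
grasp_force: 59.9
```

```bash
python3 st.py
```

```text
[-2.07 -1.48  0.7 ] [-0.428  0.429 -0.   ] [494.72 136.64  88.93] turned 58.06 15.45
```

>>> drive_tool(rows=[{"dx": 0, "dy": 0, "dz": 0, "wx": 0, "wy": 0, "wz": -1.2, "hand": 15}, {"dx": 0, "dy": 0, "dz": 0, "wx": 0, "wy": 0, "wz": -2.4, "hand": 15}, {"dx": 0, "dy": 0, "dz": 0, "wx": 0, "wy": 0, "wz": -3.6, "hand": 15}, {"dx": 0, "dy": 0, "dz": 0, "wx": 0, "wy": 0, "wz": -3.6, "hand": 15}, {"dx": 0, "dy": 0, "dz": 0, "wx": 0, "wy": 0, "wz": -3.6, "hand": 15}])

```text
clock: 15.95
eef_pos: [0.4958, 0.1369, 0.0894]
tool_rot: [0.46, 0.888, 0.0, 0.0]
ft_force: [1.0, -0.7, 0.8]
grip_width: 0.0249
grasp_force: 59.9
```

```bash
python3 st.py
```

```text
[ 1.02 -0.72  0.8 ] [-0.233 -0.04   0.026] [495.83 136.93  89.44] turned 40.14 15.95
```

>>> drive_tool(rows=[{"dx": 0, "dy": 0, "dz": 0, "wx": 0, "wy": 0, "wz": 0, "hand": 30}, {"dx": 0, "dy": 0, "dz": 0, "wx": 0, "wy": 0, "wz": 0, "hand": 35}, {"dx": 0, "dy": 0, "dz": 0, "wx": 0, "wy": 0, "wz": 0, "hand": 35}, {"dx": 0, "dy": 0, "dz": 0, "wx": 0, "wy": 0, "wz": 0, "hand": 35}, {"dx": 0, "dy": 0, "dz": 0, "wx": 0, "wy": 0, "wz": 0, "hand": 35}])

```text
clock: 16.45
eef_pos: [0.4954, 0.1369, 0.0893]
tool_rot: [0.459, 0.889, 0.0, -0.0]
ft_force: [0.2, 0.1, -0.8]
grip_width: 0.0351
grasp_force: 0.0
```

```bash
python3 st.py
```

```text
[ 0.21  0.11 -0.76] [-0.01   0.015 -0.022] [495.36 136.88  89.3 ] turned 40.02 16.45
```

>>> drive_tool(rows=[{"dx": 0, "dy": 0, "dz": 0, "wx": 0, "wy": 0, "wz": 0, "hand": 28}, {"dx": 0, "dy": 0, "dz": 0, "wx": 0, "wy": 0, "wz": 0, "hand": 15}, {"dx": 0, "dy": 0, "dz": 0, "wx": 0, "wy": 0, "wz": 0, "hand": 15}, {"dx": 0, "dy": 0, "dz": 0, "wx": 0, "wy": 0, "wz": 0, "hand": 15}, {"dx": 0, "dy": 0, "dz": 0, "wx": 0, "wy": 0, "wz": 0, "hand": 15}])

```text
clock: 16.95
eef_pos: [0.4954, 0.1368, 0.0895]
tool_rot: [0.459, 0.889, 0.0, -0.0]
ft_force: [-1.5, -0.2, 2.8]
grip_width: 0.0254
grasp_force: 59.6
```

```bash
python3 st.py
```

```text
[-1.47 -0.21  2.76] [-0.022  0.23  -0.028] [495.36 136.84  89.49] turned 40.01 16.95
```

>>> drive_tool(rows=[{"dx": 0.0023, "dy": -0.0033, "dz": -0.003, "wx": 0, "wy": 0, "wz": 0.5, "hand": 15}, {"dx": 0.0023, "dy": -0.0033, "dz": -0.003, "wx": 0, "wy": 0, "wz": 1, "hand": 15}, {"dx": 0.0023, "dy": -0.0033, "dz": -0.003, "wx": 0, "wy": 0, "wz": 1, "hand": 15}])

```text
clock: 17.25
eef_pos: [0.4954, 0.1367, 0.0895]
tool_rot: [0.497, 0.868, -0.0, 0.0]
ft_force: [0.3, 0.5, 0.4]
grip_width: 0.025
grasp_force: 59.6
```

```bash
python3 st.py
```

```text
[0.26 0.5  0.41] [-0.089  0.037  0.07 ] [495.37 136.75  89.51] turned 45.01 17.25
```

>>> drive_tool(rows=[{"dx": 0, "dy": 0, "dz": 0, "wx": 0, "wy": 0, "wz": 0.3, "hand": 15}, {"dx": 0, "dy": 0, "dz": 0, "wx": 0, "wy": 0, "wz": 0.6, "hand": 15}, {"dx": 0, "dy": 0, "dz": 0, "wx": 0, "wy": 0, "wz": 0.6, "hand": 15}])

```text
clock: 17.55
eef_pos: [0.4953, 0.1367, 0.0895]
tool_rot: [0.52, 0.854, 0.0, 0.0]
ft_force: [-0.3, 0.4, 1.1]
grip_width: 0.0251
grasp_force: 59.7
```

```bash
python3 st.py
```

```text
[-0.27  0.4   1.11] [-0.197 -0.049  0.021] [495.35 136.75  89.54] turned 48.04 17.55
```

>>> drive_tool(rows=[{"dx": 0, "dy": 0, "dz": 0, "wx": 0, "wy": 0, "wz": 0.3, "hand": 15}, {"dx": 0, "dy": 0, "dz": 0, "wx": 0, "wy": 0, "wz": 0.6, "hand": 15}, {"dx": 0, "dy": 0, "dz": 0, "wx": 0, "wy": 0, "wz": 0.6, "hand": 15}])

```text
clock: 17.85
eef_pos: [0.4951, 0.1367, 0.0895]
tool_rot: [0.542, 0.84, -0.0, 0.0]
ft_force: [-0.6, -0.6, 1.1]
grip_width: 0.0251
grasp_force: 59.7
```

```bash
python3 st.py
```

```text
[-0.56 -0.58  1.12] [-0.2    0.028  0.078] [495.13 136.73  89.5 ] turned 51.06 17.85
```

>>> drive_tool(rows=[{"dx": 0, "dy": 0, "dz": 0, "wx": 0, "wy": 0, "wz": 0.3, "hand": 15}, {"dx": 0, "dy": 0, "dz": 0, "wx": 0, "wy": 0, "wz": 0.6, "hand": 15}, {"dx": 0, "dy": 0, "dz": 0, "wx": 0, "wy": 0, "wz": 0.6, "hand": 15}])

```text
clock: 18.15
eef_pos: [0.4949, 0.1367, 0.0894]
tool_rot: [0.564, 0.826, -0.0, -0.0]
ft_force: [-1.9, -1.1, 2.0]
grip_width: 0.0253
grasp_force: 59.8
```

```bash
python3 st.py
```

```text
[-1.87 -1.07  2.05] [-0.341  0.244  0.028] [494.85 136.69  89.4 ] turned 54.06 18.15
```

>>> drive_tool(rows=[{"dx": 0, "dy": 0, "dz": 0.006, "wx": 0, "wy": 0, "wz": 0.6, "hand": 15}, {"dx": 0, "dy": 0, "dz": 0.012, "wx": 0, "wy": 0, "wz": 1.2, "hand": 15}, {"dx": 0, "dy": 0, "dz": 0.018, "wx": 0, "wy": 0, "wz": 1.8, "hand": 15}, {"dx": 0, "dy": 0, "dz": 0.018, "wx": 0, "wy": 0, "wz": 1.8, "hand": 15}])

```text
clock: 18.55
eef_pos: [0.4946, 0.1368, 0.0885]
tool_rot: [0.627, 0.779, -0.0, -0.0]
ft_force: [-2.2, -1.3, 2.1]
grip_width: 0.0251
grasp_force: 60.0
```

```bash
python3 st.py
```

```text
[-2.19 -1.31  2.12] [-0.237  0.593 -0.059] [494.61 136.76  88.53] turned 63.01 18.55
```

>>> drive_tool(rows=[{"dx": 0, "dy": 0, "dz": 0, "wx": 0, "wy": 0, "wz": 0, "hand": 30}, {"dx": 0, "dy": 0, "dz": 0, "wx": 0, "wy": 0, "wz": 0, "hand": 35}, {"dx": 0, "dy": 0, "dz": 0, "wx": 0, "wy": 0, "wz": 0, "hand": 35}, {"dx": 0, "dy": 0, "dz": 0, "wx": 0, "wy": 0, "wz": 0, "hand": 35}, {"dx": 0, "dy": 0, "dz": 0, "wx": 0, "wy": 0, "wz": 0, "hand": 28}, {"dx": 0, "dy": 0, "dz": 0, "wx": 0, "wy": 0, "wz": 0, "hand": 15}, {"dx": 0, "dy": 0, "dz": 0, "wx": 0, "wy": 0, "wz": 0, "hand": 15}, {"dx": 0, "dy": 0, "dz": 0, "wx": 0, "wy": 0, "wz": 0, "hand": 15}, {"dx": 0, "dy": 0, "dz": 0, "wx": 0, "wy": 0, "wz": 0, "hand": 15}])

```text
clock: 19.45
eef_pos: [0.495, 0.1368, 0.0887]
tool_rot: [0.627, 0.779, -0.0, -0.0]
ft_force: [-1.1, -0.4, 1.8]
grip_width: 0.025
grasp_force: 59.5
```

```bash
python3 st.py
```

```text
[-1.11 -0.38  1.78] [-0.043  0.288 -0.024] [495.05 136.8   88.65] turned 63.01 19.45
```

>>> drive_tool(rows=[{"dx": 0, "dy": 0, "dz": 0.006, "wx": 0, "wy": 0, "wz": 0.6, "hand": 15}, {"dx": 0, "dy": 0, "dz": 0.012, "wx": 0, "wy": 0, "wz": 1.2, "hand": 15}, {"dx": 0, "dy": 0, "dz": 0.018, "wx": 0, "wy": 0, "wz": 1.8, "hand": 15}, {"dx": 0, "dy": 0, "dz": 0.018, "wx": 0, "wy": 0, "wz": 1.8, "hand": 15}])

```text
clock: 19.85
eef_pos: [0.4949, 0.1368, 0.0878]
tool_rot: [0.686, 0.728, -0.0, -0.0]
ft_force: [-2.9, -0.1, 4.1]
grip_width: 0.0252
grasp_force: 59.6
```

```bash
python3 st.py
```

```text
[-2.95 -0.1   4.07] [-0.117  0.513 -0.029] [494.87 136.75  87.82] turned 72.01 19.85
```

>>> drive_tool(rows=[{"dx": 0, "dy": 0, "dz": 0.006, "wx": 0, "wy": 0, "wz": 0.6, "hand": 15}, {"dx": 0, "dy": 0, "dz": 0.012, "wx": 0, "wy": 0, "wz": 1.2, "hand": 15}, {"dx": 0, "dy": 0, "dz": 0.016, "wx": 0, "wy": 0, "wz": 1.6, "hand": 15}, {"dx": 0, "dy": 0, "dz": 0.016, "wx": 0, "wy": 0, "wz": 1.6, "hand": 15}])

```text
clock: 20.25
eef_pos: [0.4948, 0.1367, 0.0871]
tool_rot: [0.735, 0.678, -0.0, -0.0]
ft_force: [-2.9, -0.7, 6.0]
grip_width: 0.025
grasp_force: 59.8
```

```bash
python3 st.py
```

```text
[-2.86 -0.66  5.95] [-0.116  0.723  0.038] [494.83 136.75  87.14] turned 79.95 20.25
```

>>> drive_tool(rows=[{"dx": 0, "dy": 0, "dz": 0, "wx": 0, "wy": 0, "wz": 0, "hand": 30}, {"dx": 0, "dy": 0, "dz": 0, "wx": 0, "wy": 0, "wz": 0, "hand": 35}, {"dx": 0, "dy": 0, "dz": 0, "wx": 0, "wy": 0, "wz": 0, "hand": 35}, {"dx": 0, "dy": 0, "dz": -0.01, "wx": 0, "wy": 0, "wz": 0, "hand": 35}, {"dx": 0, "dy": 0, "dz": -0.01, "wx": 0, "wy": 0, "wz": 0, "hand": 28}, {"dx": 0, "dy": 0, "dz": -0.01, "wx": 0, "wy": 0, "wz": 0, "hand": 15}, {"dx": 0, "dy": 0, "dz": -0.01, "wx": 0, "wy": 0, "wz": 0, "hand": 15}, {"dx": 0, "dy": 0, "dz": -0.01, "wx": 0, "wy": 0, "wz": 0, "hand": 15}, {"dx": 0, "dy": 0, "dz": -0.01, "wx": 0, "wy": 0, "wz": 0, "hand": 15}])

```text
clock: 21.15
eef_pos: [0.4949, 0.1368, 0.0875]
tool_rot: [0.735, 0.678, -0.0, -0.0]
ft_force: [-2.4, -0.0, 2.7]
grip_width: 0.0255
grasp_force: 58.9
```

```bash
python3 st.py
```

```text
[-2.39 -0.02  2.73] [0.069 0.531 0.023] [494.9  136.85  87.47] turned 80.0 21.15
```

>>> drive_tool(rows=[{"dx": 0, "dy": 0, "dz": 0.004, "wx": 0, "wy": 0, "wz": 0, "hand": 15}, {"dx": 0, "dy": 0, "dz": 0.004, "wx": 0, "wy": 0, "wz": 0, "hand": 15}])

```text
clock: 21.35
eef_pos: [0.4949, 0.1369, 0.0874]
tool_rot: [0.735, 0.678, -0.0, -0.0]
ft_force: [-3.7, -0.9, 5.1]
grip_width: 0.025
grasp_force: 59.2
```

```bash
python3 st.py
```

```text
[-3.74 -0.9   5.08] [-0.004  0.725  0.03 ] [494.94 136.86  87.43] turned 80.0 21.35
```

>>> drive_tool(rows=[{"dx": 0, "dy": 0, "dz": 0.005, "wx": 0, "wy": 0, "wz": 0, "hand": 15}, {"dx": 0, "dy": 0, "dz": 0.005, "wx": 0, "wy": 0, "wz": 0, "hand": 15}])

```text
clock: 21.55
eef_pos: [0.4949, 0.1369, 0.0874]
tool_rot: [0.735, 0.678, -0.0, -0.0]
ft_force: [-3.7, 0.7, 7.0]
grip_width: 0.0253
grasp_force: 59.4
```

```bash
python3 st.py
```

```text
[-3.67  0.68  7.  ] [0.024 0.853 0.06 ] [494.95 136.86  87.35] turned 80.01 21.55
```

>>> drive_tool(rows=[{"dx": 0, "dy": 0, "dz": 0.005, "wx": 0, "wy": 0, "wz": 0, "hand": 15}, {"dx": 0, "dy": 0, "dz": 0.005, "wx": 0, "wy": 0, "wz": 0, "hand": 15}])

```text
clock: 21.75
eef_pos: [0.495, 0.1369, 0.0873]
tool_rot: [0.735, 0.678, 0.0, -0.0]
ft_force: [-3.2, -0.9, 7.9]
grip_width: 0.0255
grasp_force: 59.6
```

```bash
python3 st.py
```

```text
[-3.16 -0.85  7.93] [-0.044  0.956  0.04 ] [494.97 136.87  87.3 ] turned 80.01 21.75
```

>>> drive_tool(rows=[{"dx": 0, "dy": 0, "dz": 0.005, "wx": 0, "wy": 0, "wz": 0, "hand": 15}, {"dx": 0, "dy": 0, "dz": 0.005, "wx": 0, "wy": 0, "wz": 0, "hand": 15}])

```text
clock: 21.95
eef_pos: [0.4949, 0.1368, 0.0872]
tool_rot: [0.735, 0.678, 0.0, -0.0]
ft_force: [-3.8, -0.9, 8.1]
grip_width: 0.0251
grasp_force: 59.7
```

```bash
python3 st.py
```

```text
[-3.79 -0.9   8.11] [-0.052  1.061  0.07 ] [494.94 136.85  87.24] turned 80.01 21.95
```

>>> drive_tool(rows=[{"dx": 0, "dy": -0.007, "dz": 0.0, "wx": 0, "wy": 0, "wz": 0, "hand": 15}, {"dx": 0, "dy": -0.007, "dz": 0.0, "wx": 0, "wy": 0, "wz": 0, "hand": 15}, {"dx": 0, "dy": -0.007, "dz": 0.0, "wx": 0, "wy": 0, "wz": 0, "hand": 15}])

```text
clock: 22.25
eef_pos: [0.4949, 0.1369, 0.0873]
tool_rot: [0.735, 0.678, 0.0, 0.0]
ft_force: [-3.6, -0.5, 8.5]
grip_width: 0.0249
grasp_force: 59.7
```

```bash
python3 st.py
```

```text
[-3.59 -0.5   8.47] [-0.083  0.87   0.027] [494.9  136.87  87.27] turned 80.01 22.25
```

>>> drive_tool(rows=[{"dx": 0, "dy": 0, "dz": 0.008, "wx": 0, "wy": 0, "wz": 0, "hand": 15}, {"dx": 0, "dy": 0, "dz": 0.008, "wx": 0, "wy": 0, "wz": 0, "hand": 15}, {"dx": 0, "dy": 0, "dz": 0.008, "wx": 0, "wy": 0, "wz": 0, "hand": 15}])

```text
clock: 22.55
eef_pos: [0.4949, 0.1369, 0.0872]
tool_rot: [0.735, 0.678, 0.0, 0.0]
ft_force: [-5.0, -0.8, 10.1]
grip_width: 0.0248
grasp_force: 60.0
```

```bash
python3 st.py
```

```text
[-4.97 -0.84 10.07] [-0.126  1.011  0.046] [494.93 136.85  87.16] turned 80.01 22.55
```

>>> drive_tool(rows=[{"dx": 0, "dy": 0, "dz": 0.008, "wx": 0, "wy": 0, "wz": 0, "hand": 15}, {"dx": 0, "dy": 0, "dz": 0.008, "wx": 0, "wy": 0, "wz": 0, "hand": 15}, {"dx": 0, "dy": 0, "dz": 0.008, "wx": 0, "wy": 0, "wz": 0, "hand": 15}])

```text
clock: 22.85
eef_pos: [0.4949, 0.1369, 0.087]
tool_rot: [0.735, 0.678, 0.0, 0.0]
ft_force: [-5.1, -0.5, 11.6]
grip_width: 0.0249
grasp_force: 60.1
```

```bash
python3 st.py
```

```text
[-5.09 -0.48 11.61] [-0.143  1.163  0.027] [494.92 136.87  87.01] turned 80.01 22.85
```

>>> drive_tool(rows=[{"dx": 0, "dy": 0, "dz": 0.008, "wx": 0, "wy": 0, "wz": 0, "hand": 15}, {"dx": 0, "dy": 0, "dz": 0.008, "wx": 0, "wy": 0, "wz": 0, "hand": 15}, {"dx": 0, "dy": 0, "dz": 0.008, "wx": 0, "wy": 0, "wz": 0, "hand": 15}])

```text
clock: 23.15
eef_pos: [0.495, 0.1369, 0.0868]
tool_rot: [0.735, 0.678, 0.001, 0.0]
ft_force: [-6.2, -1.4, 13.2]
grip_width: 0.0254
grasp_force: 60.3
```

```bash
python3 st.py
```

```text
[-6.17 -1.36 13.17] [-0.151  1.315  0.041] [494.96 136.87  86.8 ] turned 80.02 23.15
```

>>> drive_tool(rows=[{"dx": 0, "dy": -0.004, "dz": 0.012, "wx": 0, "wy": 0, "wz": 0, "hand": 15}, {"dx": 0, "dy": -0.004, "dz": 0.012, "wx": 0, "wy": 0, "wz": 0, "hand": 15}, {"dx": 0, "dy": -0.004, "dz": 0.012, "wx": 0, "wy": 0, "wz": 0, "hand": 15}])

```text
clock: 23.45
eef_pos: [0.4949, 0.1369, 0.0864]
tool_rot: [0.735, 0.678, 0.001, 0.0]
ft_force: [-5.0, -1.1, 14.1]
grip_width: 0.0253
grasp_force: 60.4
```

```bash
python3 st.py
```

```text
[-4.95 -1.15 14.11] [-0.196  1.339  0.028] [494.91 136.9   86.42] turned 80.01 23.45
```

>>> drive_tool(rows=[{"dx": 0, "dy": -0.004, "dz": 0.012, "wx": 0, "wy": 0, "wz": 0, "hand": 15}, {"dx": 0, "dy": -0.004, "dz": 0.012, "wx": 0, "wy": 0, "wz": 0, "hand": 15}, {"dx": 0, "dy": -0.004, "dz": 0.012, "wx": 0, "wy": 0, "wz": 0, "hand": 15}])

```text
clock: 23.75
eef_pos: [0.4949, 0.1369, 0.086]
tool_rot: [0.735, 0.678, 0.001, 0.001]
ft_force: [-5.8, -0.5, 15.2]
grip_width: 0.0255
grasp_force: 60.5
```

```bash
python3 st.py
```

```text
[-5.83 -0.52 15.19] [-0.235  1.319  0.005] [494.9  136.89  86.03] turned 80.02 23.75
```

>>> drive_tool(rows=[{"dx": 0, "dy": -0.0, "dz": 0.012, "wx": 0, "wy": 0, "wz": 0, "hand": 15}, {"dx": 0, "dy": -0.0, "dz": 0.012, "wx": 0, "wy": 0, "wz": 0, "hand": 15}, {"dx": 0, "dy": -0.0, "dz": 0.012, "wx": 0, "wy": 0, "wz": 0, "hand": 15}])

```text
clock: 24.05
eef_pos: [0.4949, 0.1369, 0.0856]
tool_rot: [0.735, 0.678, 0.001, 0.001]
ft_force: [-6.0, -1.4, 16.2]
grip_width: 0.0252
grasp_force: 60.8
```

```bash
python3 st.py
```

```text
[-6.   -1.38 16.2 ] [-0.268  1.5   -0.007] [494.86 136.88  85.59] turned 80.02 24.05
```

>>> drive_tool(rows=[{"dx": 0, "dy": 0.006, "dz": -0.03, "wx": 0, "wy": 0, "wz": 0, "hand": 15}, {"dx": 0, "dy": 0.012, "dz": -0.065, "wx": 0, "wy": 0, "wz": 0, "hand": 15}, {"dx": 0, "dy": 0.012, "dz": -0.065, "wx": 0, "wy": 0, "wz": 0, "hand": 15}, {"dx": 0, "dy": 0.012, "dz": -0.06, "wx": 0, "wy": 0, "wz": 0.5, "hand": 15}, {"dx": 0, "dy": 0.012, "dz": -0.055, "wx": 0, "wy": 0, "wz": 1, "hand": 15}, {"dx": 0, "dy": 0.012, "dz": -0.055, "wx": 0, "wy": 0, "wz": 1, "hand": 15}])

```text
clock: 24.65
eef_pos: [0.4951, 0.1369, 0.0868]
tool_rot: [0.764, 0.645, 0.0, 0.0]
ft_force: [-3.5, -0.7, 7.7]
grip_width: 0.0253
grasp_force: 60.0
```

```bash
python3 st.py
```

```text
[-3.52 -0.7   7.73] [-0.094  0.926 -0.018] [495.08 136.86  86.77] turned 85.05 24.65
```

>>> drive_tool(rows=[{"dx": 0, "dy": 0, "dz": 0, "wx": 0, "wy": 0, "wz": 0, "hand": 30}, {"dx": 0, "dy": 0, "dz": 0, "wx": 0, "wy": 0, "wz": 0, "hand": 35}, {"dx": 0, "dy": 0, "dz": 0, "wx": 0, "wy": 0, "wz": 0, "hand": 35}, {"dx": 0, "dy": 0, "dz": 0, "wx": 0, "wy": 0, "wz": 0, "hand": 35}, {"dx": 0, "dy": 0, "dz": 0, "wx": 0, "wy": 0, "wz": 0, "hand": 28}, {"dx": 0, "dy": 0, "dz": 0, "wx": 0, "wy": 0, "wz": 0, "hand": 15}, {"dx": 0, "dy": 0, "dz": 0, "wx": 0, "wy": 0, "wz": 0, "hand": 15}, {"dx": 0, "dy": 0, "dz": 0, "wx": 0, "wy": 0, "wz": 0, "hand": 15}, {"dx": 0, "dy": 0, "dz": 0, "wx": 0, "wy": 0, "wz": 0, "hand": 15}])

```text
clock: 25.55
eef_pos: [0.4948, 0.1368, 0.0862]
tool_rot: [0.764, 0.645, -0.0, -0.0]
ft_force: [-0.5, -0.4, 1.2]
grip_width: 0.0252
grasp_force: 58.8
```

```bash
python3 st.py
```

```text
[-0.51 -0.38  1.18] [0.021 0.309 0.096] [494.83 136.83  86.16] turned 85.0 25.55
```

>>> drive_tool(rows=[{"dx": 0, "dy": -0.003, "dz": 0.02, "wx": 0, "wy": 0, "wz": 0, "hand": 15}, {"dx": 0, "dy": -0.006, "dz": 0.03, "wx": 0, "wy": 0, "wz": 0, "hand": 15}, {"dx": 0, "dy": -0.006, "dz": 0.03, "wx": 0, "wy": 0, "wz": 0, "hand": 15}, {"dx": 0, "dy": -0.006, "dz": 0.03, "wx": 0, "wy": 0, "wz": 0, "hand": 15}])

```text
clock: 25.95
eef_pos: [0.4948, 0.1368, 0.0859]
tool_rot: [0.764, 0.645, 0.0, 0.0]
ft_force: [-3.3, -0.5, 8.6]
grip_width: 0.0255
grasp_force: 60.0
```

```bash
python3 st.py
```

```text
[-3.33 -0.55  8.63] [-0.174  0.881  0.081] [494.8  136.84  85.9 ] turned 85.01 25.95
```

>>> drive_tool(rows=[{"dx": 0, "dy": -0.006, "dz": 0.01, "wx": 0, "wy": 0, "wz": 0, "hand": 15}, {"dx": 0, "dy": -0.006, "dz": 0.02, "wx": 0, "wy": 0, "wz": 0, "hand": 15}, {"dx": 0, "dy": -0.006, "dz": 0.02, "wx": 0, "wy": 0, "wz": 0, "hand": 15}, {"dx": 0, "dy": -0.006, "dz": 0.02, "wx": 0, "wy": 0, "wz": 0, "hand": 15}])

```text
clock: 26.35
eef_pos: [0.4948, 0.1368, 0.0857]
tool_rot: [0.764, 0.645, 0.001, 0.001]
ft_force: [-3.8, -1.5, 13.5]
grip_width: 0.025
grasp_force: 60.5
```

```bash
python3 st.py
```

```text
[-3.81 -1.46 13.51] [-0.332  1.097 -0.008] [494.79 136.84  85.65] turned 85.02 26.35
```

>>> drive_tool(rows=[{"dx": 0, "dy": -0.006, "dz": 0.01, "wx": 0, "wy": 0, "wz": 0, "hand": 15}, {"dx": 0, "dy": -0.006, "dz": 0.02, "wx": 0, "wy": 0, "wz": 0, "hand": 15}, {"dx": 0, "dy": -0.006, "dz": 0.02, "wx": 0, "wy": 0, "wz": 0, "hand": 15}, {"dx": 0, "dy": -0.006, "dz": 0.02, "wx": 0, "wy": 0, "wz": 0, "hand": 15}])

```text
clock: 26.75
eef_pos: [0.4948, 0.1369, 0.0851]
tool_rot: [0.764, 0.645, 0.001, 0.001]
ft_force: [-5.6, -2.1, 16.4]
grip_width: 0.025
grasp_force: 60.8
```

```bash
python3 st.py
```

```text
[-5.63 -2.1  16.43] [-0.459  1.159 -0.027] [494.78 136.87  85.11] turned 85.03 26.75
```

>>> drive_tool(rows=[{"dx": 0, "dy": 0, "dz": 0.01, "wx": 0, "wy": 0, "wz": 0, "hand": 15}, {"dx": 0, "dy": 0, "dz": 0.01, "wx": 0, "wy": 0, "wz": 0, "hand": 15}, {"dx": 0, "dy": 0, "dz": 0.01, "wx": 0, "wy": 0, "wz": 0, "hand": 15}])

```text
clock: 27.05
eef_pos: [0.4948, 0.1369, 0.0848]
tool_rot: [0.764, 0.645, 0.001, 0.001]
ft_force: [-5.4, -1.2, 16.7]
grip_width: 0.0254
grasp_force: 61.0
```

```bash
python3 st.py
```

```text
[-5.42 -1.22 16.68] [-0.375  1.282  0.085] [494.78 136.86  84.8 ] turned 85.02 27.05
```

>>> drive_tool(rows=[{"dx": 0, "dy": 0.009, "dz": -0.04, "wx": 0, "wy": 0, "wz": 0, "hand": 15}, {"dx": 0, "dy": 0.018, "dz": -0.07, "wx": 0, "wy": 0, "wz": 0, "hand": 15}, {"dx": 0, "dy": 0.018, "dz": -0.07, "wx": 0, "wy": 0, "wz": 0, "hand": 15}, {"dx": 0, "dy": 0.018, "dz": -0.07, "wx": 0, "wy": 0, "wz": 0, "hand": 30}, {"dx": 0, "dy": 0.018, "dz": -0.07, "wx": 0, "wy": 0, "wz": 0, "hand": 50}, {"dx": 0, "dy": 0.018, "dz": -0.07, "wx": 0, "wy": 0, "wz": 0, "hand": 50}, {"dx": 0, "dy": 0.018, "dz": -0.07, "wx": 0, "wy": 0, "wz": 0, "hand": 50}, {"dx": 0, "dy": 0.018, "dz": -0.07, "wx": 0, "wy": 0, "wz": 0, "hand": 50}, {"dx": 0, "dy": 0.018, "dz": -0.4, "wx": 0, "wy": 0, "wz": 0, "hand": 50}, {"dx": 0, "dy": 0.018, "dz": -0.9, "wx": 0, "wy": 0, "wz": 0, "hand": 50}, {"dx": 0, "dy": 0.018, "dz": -1.6, "wx": 0, "wy": 0, "wz": 0, "hand": 50}, {"dx": 0, "dy": 0.018, "dz": -2.2, "wx": 0, "wy": 0, "wz": 0, "hand": 50}, {"dx": 0, "dy": 0.018, "dz": -2.2, "wx": 0, "wy": 0, "wz": 0, "hand": 50}, {"dx": 0, "dy": 0.018, "dz": -2.2, "wx": 0, "wy": 0, "wz": 0, "hand": 50}])

```text
clock: 28.45
eef_pos: [0.4955, 0.1369, 0.1928]
tool_rot: [0.764, 0.645, 0.001, 0.0]
ft_force: [0.2, 0.3, -0.2]
grip_width: 0.0502
grasp_force: 0.0
```

Run:
```python
from h import *
A=bot.camera("scene")
cv2.imwrite("pics/end.png",cv2.resize(A[120:230,200:330,::-1],None,fx=5,fy=5,interpolation=cv2.INTER_CUBIC))
```

```text
(no output)
```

View pics/end.png

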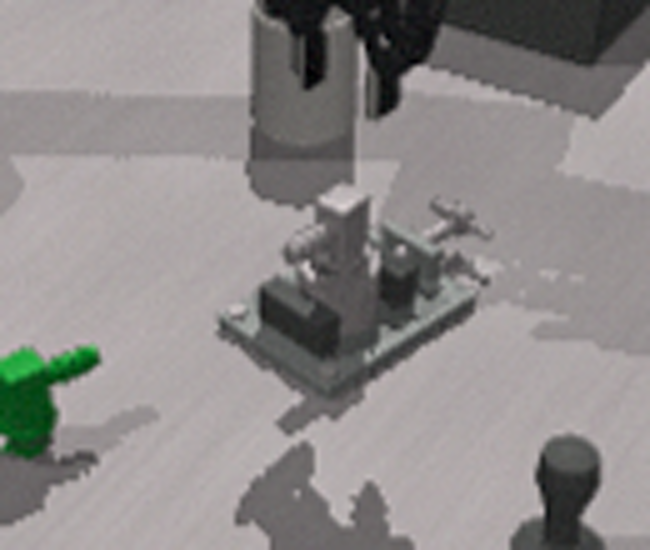

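The picture shows the elbow standing upright in the socket (block top near crop (345,200)), its barb turned to about -100 degrees. The gripper is clear above it and nothing else has moved.

```bash
python3 -c "
from workcell import bot
print(bot.job_done())"
```

```text
the job is handed in; nothing more can be done
None
```

The elbow is in the socket, turned to 85 degrees from the slot (about 32 to 35 degrees past a bite I felt, not sharply, near 50 to 53), with an estimated 12.5 N on the thread from a push test; I released it and handed the job in at about 28.5 s, with no verdict returned.

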